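# Count ring cores out through the counting tray's gate

## Task

Count the three dark ring cores out of the counting tray: with the fingertips, push them lightly across the pan and out through the gate one at a time, letting each come to rest in the trough before the next goes through. Do not pinch or pick up anything, and leave the relay and the capacitor standing where they are in the pan and the rest of the bench undisturbed.

Things in the scene. Friction and masses are not known exactly. Their poses are not given: they have to be found in the camera images.
- tray: Counting tray of bare aluminium sheet, fixed. Origin: on the bench under the pan, 105 mm before its gate; x points from the pan to its gate (roughly away from the robot), y left, z up. Pan: flat floor, top at z = 50 mm, x = -115 to 108, y = -165 to 165 mm, rim 12 mm high and 3 mm thick all round. Trough beyond the gate wall: open slot over the tray's length, x = 108 to 156 mm, floor z = 4 mm, walls up to 62 mm (left end 40).
- gate (a point): Middle of the gate, level with the pan's floor (tray frame 105, 0, 50 mm; axes as the tray's). The gate is the one gap in the rim, 44 mm wide, in the 3 mm wall between pan and trough. Inside it two cheeks as high as the rim lead in at 15 degrees from tray x = 68, y = -32 and 32 mm to its edges. The floor ends 3 mm beyond this point: a core whose middle is past that edge falls into the trough.
- trough (a point): On the trough's floor straight beyond the gate (tray frame 132, 0, 4 mm): where the cores drop, 46 mm below the pan's floor.
- core1: Loose ring core (ferrite toroid), dark grey, 30 mm outside diameter, 18 mm hole, 12 mm high, 18 to 35 g, lying flat on the pan's floor. Origin: centre of its underside; z up along its axis. It slides on the pan when pushed from the side. One of three alike.
- core2: Loose ring core (ferrite toroid), dark grey, 30 mm outside diameter, 18 mm hole, 12 mm high, 18 to 35 g, lying flat on the pan's floor. Origin: centre of its underside; z up along its axis. It slides on the pan when pushed from the side. One of three alike.
- core3: Loose ring core (ferrite toroid), dark grey, 30 mm outside diameter, 18 mm hole, 12 mm high, 18 to 35 g, lying flat on the pan's floor. Origin: centre of its underside; z up along its axis. It slides on the pan when pushed from the side. One of three alike.
- relay: Loose white relay, a block 28 x 22 mm and 22 mm high, 20 g, standing in the pan. Origin: centre of its underside. To be left alone.
- capacitor: Loose black capacitor can, 22 mm diameter and 30 mm high, 20 g, standing upright in the pan. Origin: centre of its underside. To be left alone.
- spool_a: Solder spool, 62 mm diameter, 58 mm high, 0.5 kg, upright on the bench. Origin: centre of its underside. To be left alone.
- spool_b: A second solder spool, as the first. To be left alone.
- board: Circuit board lying on the bench, 80 x 110 mm, parts on it up to 23 mm high. Origin: centre of its underside. To be left alone.
- flux: White bottle with a red cap, 38 mm diameter, 85 mm high, standing on the bench. Origin: centre of its underside. To be left alone.
- brush: Small brush, 150 mm long, lying on the bench. Origin near its middle. To be left alone.

How it is judged:
By the outcome, as a careful person would: the job done as asked, in the order asked, and still so for the second after the job is handed in, with the robot touching nothing.
It also fails if it takes over 64 s, if anything falls off the work surface, if the arm or the gripper's body presses on something with over 40 N, if the wrist force passes 120 N, or if a joint passes its speed limit or range.

## Robot

A 6-joint arm with a two-finger parallel gripper is mounted at the origin on the work surface. World frame = base frame: x ahead of the robot, y to its left, z up, the work surface at z = 0. Lengths are in mm, angles in rad, forces in N, time in s.
With the tool pointing down it reaches from about 300 to 775 mm from the base axis. Payload 14.6 kg.
Tool frame: the origin (TCP) lies midway between the tips of the shut fingers; the grasp point (between the pads) lies 19 mm behind it (pinch_z is the distance from the TCP to the grasp point, in mm); z points along the fingers, y is the direction in which the jaws open and shut (so a half turn about z gives the same grasp; the last joint's range is limited). The gripper opens to 94 mm and grips with 3 to 60 N. Pads are 16 mm wide; open, the fingers measure 119 mm over their backs; the gripper's body (75 mm by 177 mm) begins 78 mm behind the grasp point.
Start: joints at [-1.345, 0.3, 1.521, -0, 1.321, -0.067], TCP at [158.742, -526.583, 175.946] pointing down, gripper open.
Joint ranges: [-3.03, 3.03], [-0.79, 2.21], [0.23, 2.52], [-1.04, 4.18], [0, 3.07], [-2.55, 2.55]. Speed limits (rad/s): [2.22, 2.22, 2.57, 3.14, 3.14, 3.14].

## Interface

Orientations are given as [roll, pitch, yaw] about the fixed x, y, z axes, in that order (R = Rz(yaw) Ry(pitch) Rx(roll)).
In Python, from cell import read_state, camera, sign_off, pinch_z gives the robot as it stands. The module is installed in compiled form; this text tells all that it offers.
- The arm moves only by the tool servo_tool, never from a script. Its argument "series" is a list of rows, each a list of 6 numbers: the shift along the tool's x, y, z in cm, then the turn, a rotation vector about the tool's x, y, z in rad. In form: [[tx, ty, tz, rx, ry, rz], ...]. A call has exactly 10 rows; each row is the pose to reach, as a shift and turn from the pose commanded when the call began, along the tool's axes at that moment; what a row does not reach only later rows make up. A row lasts 1/12 s, in which the tool goes at most 41.7 mm and 7.16 degrees, less where a joint would pass 70% of its speed; a pose out of reach is approached as far as the arm can. A call with a gripper value outside its range is refused whole. "gripper" is the finger opening in cm, from 0 to 9.4, set as the call begins (left out, the last holds). The fingers move at their own pace and stop on an object; "grip_force" is the grip in N (left out, the last holds). Time passes only in rows, so rows that repeat a pose let the fingers close, or fill a call up. It gives the time, the measured TCP pose, the force and the opening at its end, in the units of the state.
- read_state(): the state, without advancing time (a new reading comes with each control period).
- camera(name): name is "side" or "top" or "wrist"; returns a dict with "pixels" (480x640x3 uint8, red, green, blue), "fx", "fy", "cx", "cy" (pixels), "k1" (the pictures are not rectified: a ray, as slopes to the right and down, at radius r is drawn at 1 + k1 r^2 times it, then the intrinsics apply), "pose" (4x4, takes a point from camera to world coordinates); the wrist camera has in their place "mount" (4x4, takes a point from camera to tool coordinates, whose origin is the TCP and whose axes are the flange's). Camera axes: x right, y down, z forward; pixel columns grow to the right and rows downward; lengths in mm; the calibration is good to about 2 mm. A picture is of the moment at which its call begins: read the wrist's pose just before it. There is no depth.
- sign_off(): hands the job in, once; it reports no verdict.
The state is a dict: "clock": time; "joints": joint angles; "qd": joint speeds; "effort": joint torques, N m; "eef_pos": TCP position; "eef_rot": TCP orientation; "wrist_force": force on the tool from outside, world axes, zero at the start; "moment": the same for the moment, N m; "finger_gap": finger opening in mm.
Only numpy, scipy, OpenCV 4.12 (cv2) and the standard library are available. Lean on these libraries where they do the work, as an engineer would, in place of code of your own. Each camera call takes 0.05 s, during which the arm holds its last target.

## Working session

There is one attempt and no reset: what is moved stays moved. The work goes in short steps, Python scripts to look and compute and a tool call to move; the robot and the scene stay as the last step left them, time stands still between calls to the robot, and variables do not carry over. Pictures are saved under pics/ and viewed, and the job is handed in when it is done.

Besides the shell and the picture viewer there is one more tool, called after "Request:" as name([rows], argument=value, ...), one row to a line, values as JSON. servo_tool: Moves the arm, as the interface text tells. Its arguments: {"type":"object","properties":{"series":{"type":"array"},"gripper":{"type":"number"},"grip_force":{"type":"number"}},"required":["series"]}

```bash
mkdir -p pics
cat > h.py <<'E'
import numpy as np, cv2, json
from cell import read_state, camera, sign_off, pinch_z
def snap(name,fn):
    s=read_state(); c=camera(name)
    cv2.imwrite('pics/'+fn,c['pixels'][:,:,::-1])
    d={k:(np.array(v).tolist() if not isinstance(v,(int,float)) else v) for k,v in c.items() if k!='pixels'}
    d['state']={k:np.array(v).tolist() for k,v in s.items()}
    json.dump(d,open('pics/'+fn+'.json','w')); return c,s
def KD(c):
    return np.array([[c['fx'],0,c['cx']],[0,c['fy'],c['cy']],[0,0,1.]]),np.array([c['k1'],0,0,0,0.])
def pix2world(c,uv,z,T=None):
    K,D=KD(c); T=np.array(c['pose'] if T is None else T)
    p=cv2.undistortPoints(np.array(uv,float).reshape(-1,1,2),K,D).reshape(-1,2)
    d=np.c_[p,np.ones(len(p))]@T[:3,:3].T; o=T[:3,3]
    return o+d*((np.array(z)-o[2])/d[:,2])[:,None]
def world2pix(c,P,T=None):
    K,D=KD(c); T=np.linalg.inv(np.array(c['pose'] if T is None else T))
    r,_=cv2.Rodrigues(T[:3,:3])
    return cv2.projectPoints(np.array(P,float).reshape(-1,1,3),r,T[:3,3],K,D)[0].reshape(-1,2)
E
python3 - <<'E'
from h import *
for n in ('top','side','wrist'):
    c,s=snap(n,n+'0.png'); print(n,c['fx'],c['k1'],np.round(c.get('pose',c.get('mount')),3).tolist())
print(s,pinch_z)
E
```

```text
top 531.4330742563359 -0.038970572919187145 [[-0.027, -0.986, 0.162, 323.666], [-1.0, 0.027, -0.001, -57.509], [-0.003, -0.162, -0.987, 1330.368], [0.0, 0.0, 0.0, 1.0]]
side 548.5648293735327 -0.0353308876695652 [[0.988, -0.075, 0.133, 346.39], [-0.152, -0.568, 0.809, -1219.85], [0.015, -0.82, -0.573, 876.853], [0.0, 0.0, 0.0, 1.0]]
wrist 429.59076224937513 -0.06269888607272778 [[0.001, -0.969, -0.246, 70.374], [1.0, 0.001, -0.0, 0.259], [0.0, -0.246, 0.969, -207.793], [0.0, 0.0, 0.0, 1.0]]
{'clock': 0.1, 'joints': array([-1.34463188e+00,  3.00391468e-01,  1.52147933e+00, -1.06705467e-05,
        1.32068222e+00, -6.66143803e-02]), 'qd': array([ 0.00014458, -0.00111942, -0.00201733,  0.00257956, -0.0005793 ,
       -0.00060701]), 'effort': array([ 9.91699417e-04, -5.32642615e+01, -3.53283834e+01,  7.09692668e-02,
        2.34675634e-02, -5.52034885e-05]), 'eef_pos': array([ 158.6697325 , -526.36198093,  175.4730622 ]), 'eef_rot': array([-3.14063373e+00, -5.36138084e-05,  2.92781444e-01]), 'wrist_force': array([-0.55544181, -0.28540941,  0.09221539]), 'moment': array([ 0.03446862,  0.0011998 , -0.02585004]), 'finger_gap': 93.96141983378966} 18.8
```

View pics/top0.png

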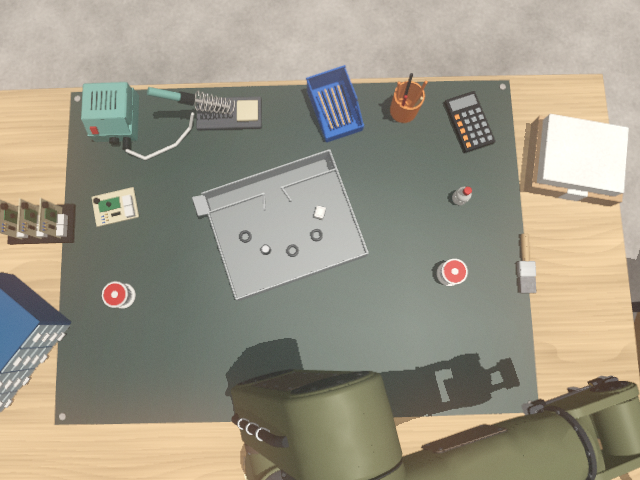

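View pics/side0.png

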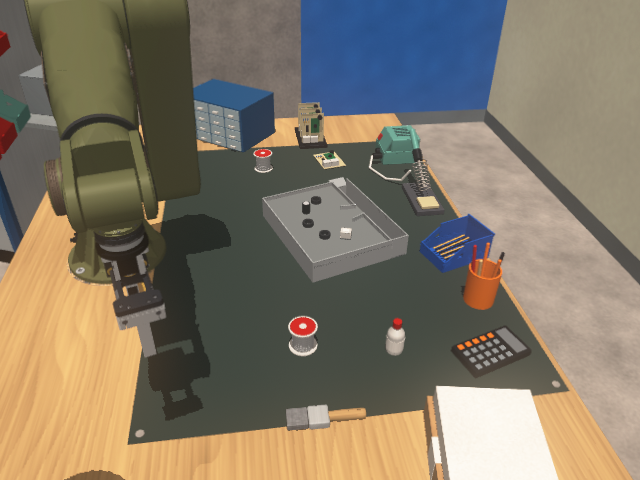

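View pics/wrist0.png

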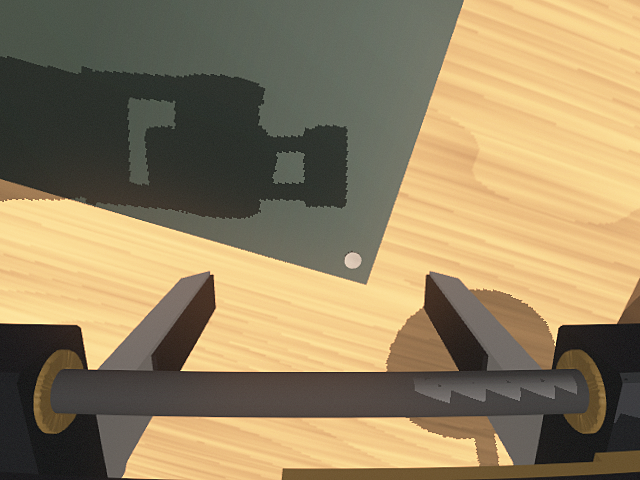

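The top view shows cores near (245,236), (292,250) and (316,235), the capacitor near (266,249) and the relay near (319,212). The gate's cheeks are near (265,200) and (288,194). I'll zoom in to fit the tray.

Run:
```python
import cv2
im=cv2.imread('pics/top0.png')[140:305,185:375]
cv2.imwrite('pics/top0z.png',cv2.resize(im,None,fx=4,fy=3.6363636,interpolation=cv2.INTER_CUBIC)[:600])
```

```text
(no output)
```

View pics/top0z.png

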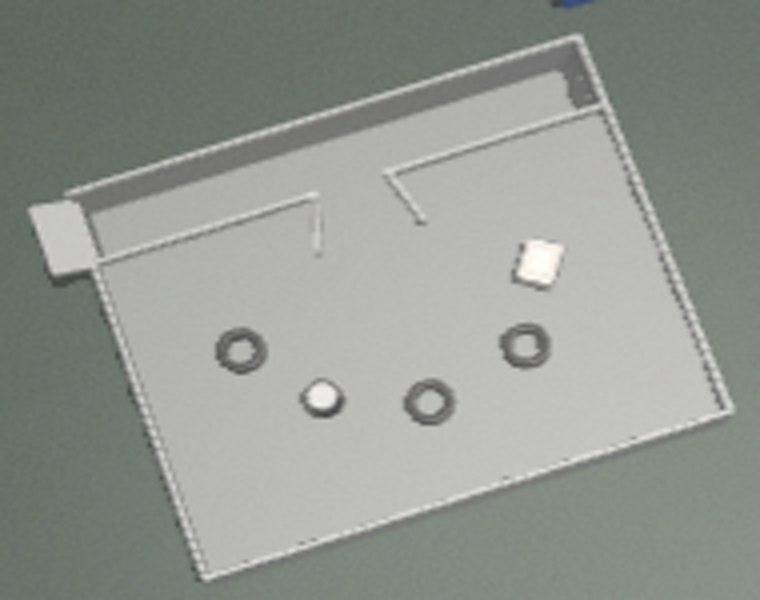

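```bash
cat >> h.py <<'E'
def z2p(p): p=np.array(p,float); return np.c_[185+p[:,0]/4,140+p[:,1]/3.6363636]
def fit2(A,B):
    ca,cb=A.mean(0),B.mean(0); H=(A-ca).T@(B-cb); U,S,Vt=np.linalg.svd(H)
    R=Vt.T@np.diag([1,np.linalg.det(Vt.T@U.T)])@U.T; return R,cb-R@ca
E
python3 - <<'E'
from h import *
c=json.load(open('pics/top0.png.json'))
pz=[(205,577),(731,410),(580,38),(97,263),(604,106),(317,195),(388,173),(318,254),(424,221)]
tr=np.array([(-116.5,166.5),(-116.5,-166.5),(157.5,-166.5),(106.5,166.5),(106.5,-166.5),(106.5,22),(106.5,-22),(68,32),(68,-32)])
w=pix2world(c,z2p(pz),62)[:,:2]
R,t=fit2(tr,w); print('yaw',np.arctan2(R[1,0],R[0,0]),'t',t); print(np.round(w-(tr@R.T+t),1))
names=['coreA','coreB','coreC','relay','cap']
o=z2p([(241,351),(430,402),(526,345),(540,262),(322,395)]); z=np.array([62,62,62,72,80])
ow=pix2world(c,o,z)[:,:2]; ot=(ow-t)@R
for n,a,b in zip(names,ow,ot): print(n,a.round(1),'tray',b.round(1))
print('gate',R@[105,0]+t,'reach',np.linalg.norm(R@[130,0]+t))
E
```

```text
yaw 0.30879220389476875 t [550.62609107   8.97847424]
[[ 1.2  0.3]
 [ 1.4  0.3]
 [-0.5 -0.3]
 [ 0.4 -2.1]
 [-0.6  2. ]
 [-0.5  0.5]
 [ 0.2 -1.4]
 [-1.5  2.5]
 [-0.1 -1.7]]
coreA [539.5 110.1] tray [20.1 99.7]
coreB [502.   -3.7] tray [-50.2   2.7]
coreC [538.7 -62.6] tray [-33.1 -64.5]
relay [592.8 -72.5] tray [ 15.4 -90.5]
cap [505.9  59.6] tray [-27.2  61.9]
gate [650.65973007  40.88883413] reach 676.2178073557028
```

Tray fit: residuals are about 2 mm or less, at the calibration limit, and the sizes match. I'll set the fingers to a 10 mm gap so they cradle a core and push it stably, then fly over the pan for a closer wrist view.

Request:
servo_tool([
  [1,-0.8,0,0,0,0],
  [3,-2.35,0,0,0,0],
  [6,-4.7,0,0,0,0],
  [9,-7.05,0,0,0,0],
  [12,-9.4,0,0,0,0],
  [15,-11.75,0,0,0,0],
  [18,-14.1,0,0,0,0],
  [21,-16.45,0,0,0,0],
  [24,-18.8,0,0,0,0],
  [27,-21.15,0,0,0,0],
], gripper=1.0, grip_force=5)

```text
clock: 0.98
eef_pos: [356.7, -243.7, 176.0]
eef_rot: [3.141, -0.0, 0.293]
wrist_force: [0.4, -0.9, 0.6]
finger_gap: 30.9
```

Request:
servo_tool([
  [3,-2.35,0,0,0,0],
  [6,-4.7,0,0,0,0],
  [9,-7.05,0,0,0,0],
  [12,-9.4,0,0,0,0],
  [15,-11.75,0,0,0,0],
  [18,-14.1,0,0,0,0],
  [21,-16.45,0,0,0,0],
  [23,-18,0,0,0,0],
  [24,-18.76,0,0,0,0],
  [24,-18.76,0,0,0,0],
])

```text
clock: 1.82
eef_pos: [532.1, 4.8, 175.5]
eef_rot: [-3.141, 0.001, 0.295]
wrist_force: [0.3, -0.1, -0.3]
finger_gap: 10.2
```

Run:
```python
from h import *
c,s=snap('wrist','w1.png'); print(s['clock'],s['eef_pos'],s['eef_rot'],s['wrist_force'],s['finger_gap'],s['joints'])
```

```text
1.8167 [532.05601746   4.79248967 175.48404961] [-3.14116462e+00  5.86098125e-04  2.95451873e-01] [ 0.26168756 -0.11845672 -0.30389399] 10.156079523694313 [-5.99456550e-02  2.60833731e-01  1.57201031e+00  2.04279005e-04
  1.30944703e+00  1.21534607e+00]
```

View pics/w1.png

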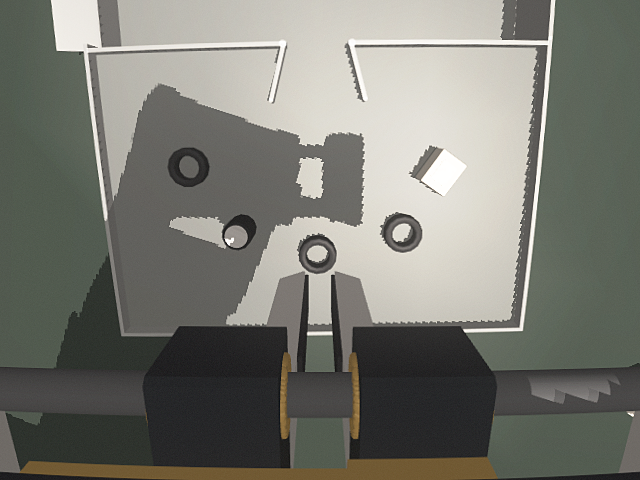

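The wrist view shows the whole pan. Cores are at (188,167), (318,254) and (402,232), the relay top at about (444,172), the capacitor top at about (235,236), the gate edges at (284,43) and (349,41), and the cheek ends at (270,101) and (364,100). I'll check these against the top-view fit.

```bash
cat >> h.py <<'E'
from scipy.spatial.transform import Rotation as Ro
def wT(d,s):
    T=np.eye(4); T[:3,:3]=Ro.from_euler('xyz',s['eef_rot']).as_matrix(); T[:3,3]=s['eef_pos']; return T@np.array(d['mount'])
E
python3 - <<'E'
from h import *
c=json.load(open('pics/w1.png.json')); T=wT(c,c['state']); print(T[:3,3])
pz=[(122,334),(521,330),(88,48),(549,43),(284,43),(349,41),(270,101),(364,100)]
tr=np.array([(-116.5,166.5),(-116.5,-166.5),(106.5,166.5),(106.5,-166.5),(106.5,22),(106.5,-22),(68,32),(68,-32)])
w=pix2world(c,pz,62,T)[:,:2]
R,t=fit2(tr,w); print('yaw',np.arctan2(R[1,0],R[0,0]),'t',t); print(np.round((w-t)@R-tr,1))
ow=pix2world(c,[(188,167),(318,254),(402,232),(444,172),(235,236)],np.array([62,62,62,72,80]),T)[:,:2]; print(ow.round(1).tolist(),((ow-t)@R).round(1).tolist())
E
python3 -c "
import cv2
im=cv2.imread('pics/w1.png')
cv2.imwrite('pics/w1z.png',cv2.resize(im[20:320,80:560],None,fx=1.66,fy=1.66,interpolation=cv2.INTER_CUBIC))"
```

```text
[599.5970355   24.98910276 383.2348298 ]
yaw 0.3086373665023118 t [552.8057916   11.26063374]
[[ 0.4 -0.6]
 [ 0.2 -0.3]
 [ 0.7 -2.5]
 [ 0.1  1.2]
 [-0.1  1.2]
 [ 0.7 -0.3]
 [-0.9  2.4]
 [-1.  -1.2]]
[[543.0, 110.6], [506.6, -2.0], [542.5, -58.9], [595.5, -70.5], [507.2, 61.5]] [[20.8, 97.6], [-48.1, 1.4], [-31.1, -63.7], [15.8, -90.9], [-28.2, 61.7]]
```

View pics/w1z.png

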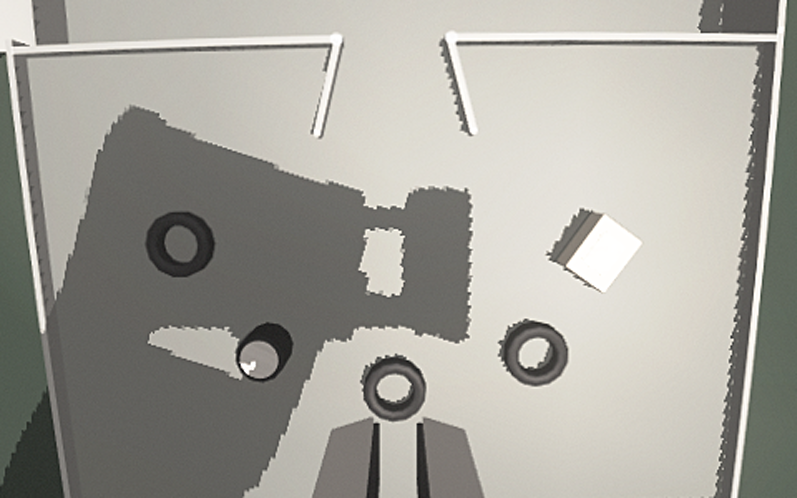

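Run:
```python
from h import *
c=json.load(open('pics/w1.png.json'))
P=[(0,0,0),(8,5,0),(8,-5,0),(8,0,0),(-8,5,0),(8,17.5,0)]
print(world2pix(c,P,np.array(c['mount'])).round(1).tolist())
im=cv2.imread('pics/w1.png'); cv2.imwrite('pics/w1f.png',cv2.resize(im[255:355,250:390],None,fx=5,fy=5,interpolation=cv2.INTER_NEAREST))
c,s=snap('top','top1.png')
print(world2pix(c,[s['eef_pos'],s['eef_pos']+[0,0,97]]))
```

```text
[[318.9, 268.8], [328.8, 253.8], [309.0, 253.7], [318.9, 253.8], [328.6, 283.6], [353.5, 253.8]]
[[286.70174282 230.34145335]
 [284.02229553 221.94062715]]
```

View pics/w1f.png

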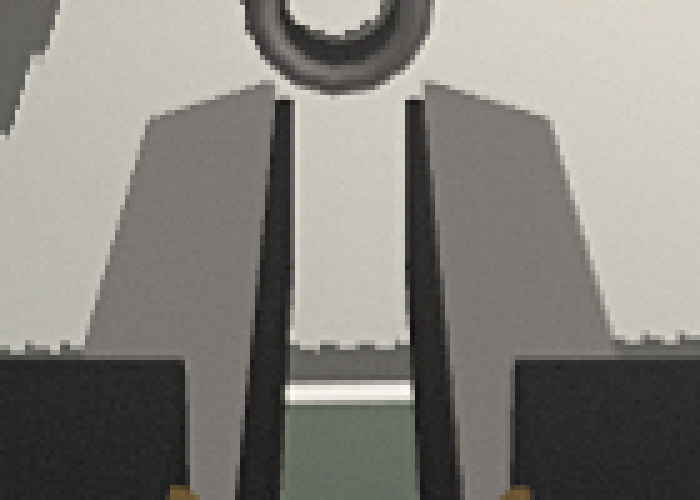

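Run:
```python
from h import *
c=json.load(open('pics/w1.png.json'))
for z in (0,-5,-10,-15,-20,-25,-30):
  for x in (8,4):
    print(z,x,world2pix(c,[(x,-5.1,z),(x,5.1,z),(x,-17.6,z),(x,17.6,z)],np.array(c['mount'])).round(1).tolist())
im=cv2.imread('pics/top1.png')[140:305,185:375]
cv2.imwrite('pics/top1z.png',cv2.resize(im,None,fx=4,fy=3.6363636,interpolation=cv2.INTER_CUBIC)[:600])
```

```text
0 8 [[308.8, 253.7], [329.0, 253.8], [284.0, 253.7], [353.7, 253.8]]
0 4 [[308.8, 261.3], [328.9, 261.3], [284.2, 261.3], [353.6, 261.4]]
-5 8 [[308.5, 256.7], [329.2, 256.7], [283.2, 256.6], [354.5, 256.7]]
-5 4 [[308.6, 264.4], [329.1, 264.4], [283.4, 264.3], [354.3, 264.4]]
-10 8 [[308.3, 259.7], [329.4, 259.7], [282.4, 259.7], [355.3, 259.8]]
-10 4 [[308.3, 267.6], [329.4, 267.6], [282.5, 267.6], [355.2, 267.6]]
-15 8 [[308.0, 262.9], [329.7, 262.9], [281.5, 262.9], [356.2, 263.0]]
-15 4 [[308.0, 271.0], [329.6, 271.0], [281.6, 270.9], [356.0, 271.0]]
-20 8 [[307.7, 266.3], [329.9, 266.3], [280.5, 266.2], [357.1, 266.3]]
-20 4 [[307.8, 274.5], [329.8, 274.5], [280.7, 274.4], [356.9, 274.5]]
-25 8 [[307.4, 269.8], [330.2, 269.8], [279.6, 269.7], [358.0, 269.8]]
-25 4 [[307.5, 278.2], [330.1, 278.2], [279.8, 278.1], [357.8, 278.2]]
-30 8 [[307.1, 273.5], [330.4, 273.5], [278.5, 273.4], [359.0, 273.5]]
-30 4 [[307.2, 282.1], [330.4, 282.1], [278.7, 282.0], [358.8, 282.1]]
```

View pics/top1z.png

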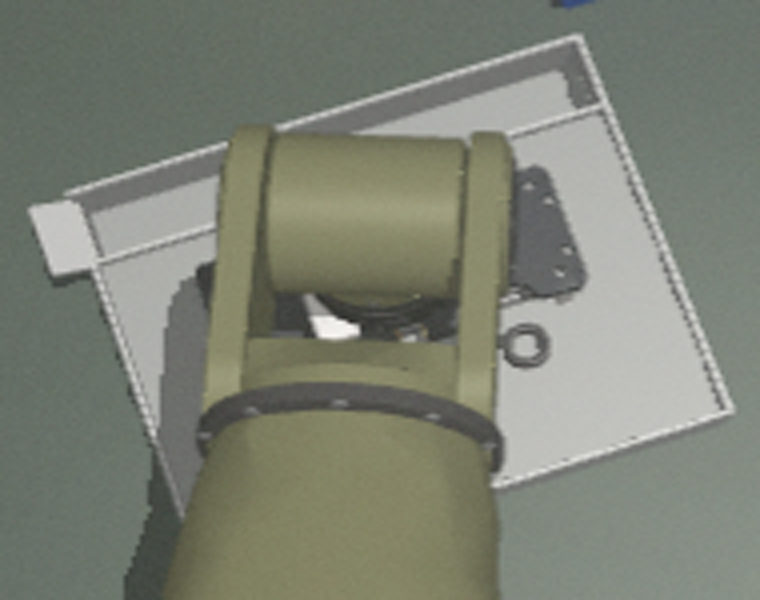

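Run:
```python
from h import *
c=json.load(open('pics/side0.png.json')); s=c['state']
R=Ro.from_euler('xyz',s['eef_rot']).as_matrix()
P=np.array([(x,y,z) for y in (47,-47) for x in (-8,8) for z in (0,-19)])
print(np.c_[P,world2pix(c,P@R.T+s['eef_pos'])].round(1))
im=cv2.imread('pics/side0.png')[230:380,80:200]
cv2.imwrite('pics/s0z.png',cv2.resize(im,None,fx=4,fy=4,interpolation=cv2.INTER_NEAREST))
c,s=snap('side','side1.png')
R=Ro.from_euler('xyz',s['eef_rot']).as_matrix()
P=np.array([(x,y,z) for y in (5,17.5,-17.5) for x in (-8,8) for z in (0,-19)])
print(np.c_[P,world2pix(c,P@R.T+s['eef_pos'])].round(1))
im=cv2.imread('pics/side1.png')[100:260,260:400]
cv2.imwrite('pics/s1z.png',cv2.resize(im,None,fx=3.75,fy=3.75,interpolation=cv2.INTER_NEAREST))
```

```text
[[ -8.   47.    0.  148.9 368.8]
 [ -8.   47.  -19.  146.9 360.9]
 [  8.   47.    0.  158.7 365.7]
 [  8.   47.  -19.  156.8 357.8]
 [ -8.  -47.    0.  138.5 331.6]
 [ -8.  -47.  -19.  136.6 323.8]
 [  8.  -47.    0.  147.6 328.9]
 [  8.  -47.  -19.  145.8 321.2]]
[[ -8.    5.    0.  316.3 184.4]
 [ -8.    5.  -19.  316.4 177.9]
 [  8.    5.    0.  322.  183.1]
 [  8.    5.  -19.  322.1 176.6]
 [ -8.   17.5   0.  318.4 186.6]
 [ -8.   17.5 -19.  318.5 180.1]
 [  8.   17.5   0.  324.1 185.3]
 [  8.   17.5 -19.  324.2 178.8]
 [ -8.  -17.5   0.  312.7 180.4]
 [ -8.  -17.5 -19.  312.7 174. ]
 [  8.  -17.5   0.  318.3 179.2]
 [  8.  -17.5 -19.  318.4 172.8]]
```

View pics/s0z.png

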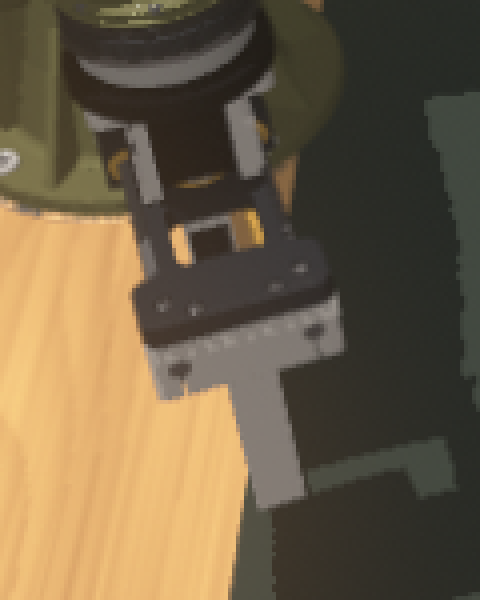

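View pics/s1z.png

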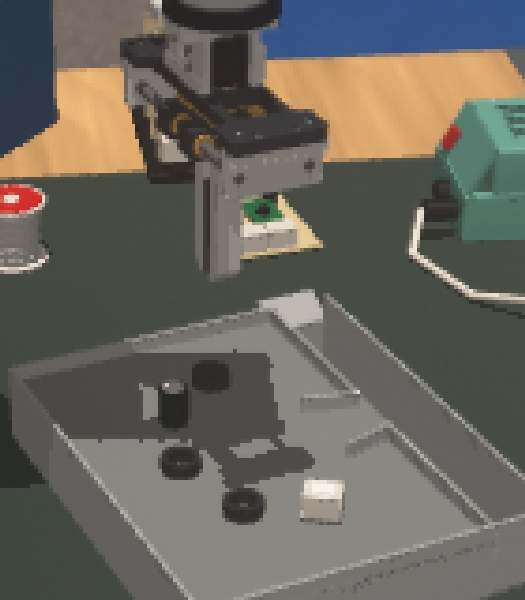

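Both the side and wrist views put the visible fingertips about 27 mm behind the stated TCP. I'll check this before relying on it by going down behind the middle core to TCP z = 57 and looking again.

```bash
cat >> h.py <<'E'
YAW=0.3087; T0=np.array([551.7,10.1])
def tr2w(p,): 
    R=np.array([[np.cos(YAW),-np.sin(YAW)],[np.sin(YAW),np.cos(YAW)]]); return R@np.array(p,float)+T0
def w2tr(w):
    R=np.array([[np.cos(YAW),-np.sin(YAW)],[np.sin(YAW),np.cos(YAW)]]); return (np.array(w,float)-T0)@R
def go(x,y,z,ang,s=None):
    "ang = tool x direction in tray frame, deg; prints shift cm + turn"
    s=s or read_state(); Rm=Ro.from_euler('xyz',s['eef_rot']); 
    d=np.r_[tr2w((x,y)),z]-s['eef_pos']; d=Rm.inv().apply(d)/10
    Rt=Ro.from_euler('xyz',[np.pi,0,YAW+np.radians(ang)]); rv=(Rm.inv()*Rt).as_rotvec()
    print('clk',round(float(s['clock']),2),'tray',w2tr(s['eef_pos'][:2]).round(1),'z',round(float(s['eef_pos'][2]),1),'ang',round(float(np.degrees(s['eef_rot'][2]-YAW)),2),'F',np.round(s['wrist_force'],1))
    print('shift',d.round(2),'turn',rv.round(3))
E
python3 - <<'E'
from h import *
go(-86,1.5,90,0); go(-86,1.5,57,0)
E
```

```text
clk 1.97 tray [-22.1  -1.5] z 175.9 ang -0.94 F [-0.3 -0.5  0. ]
shift [-6.39 -0.2   8.59] turn [ 0.     0.    -0.016]
clk 1.97 tray [-22.1  -1.5] z 175.9 ang -0.94 F [-0.3 -0.5  0. ]
shift [-6.39 -0.2  11.89] turn [ 0.     0.    -0.016]
```

Request:
servo_tool([
  [-1.5,0,0,0,0,0],
  [-3.5,-0.1,1,0,0,-0.005],
  [-5.5,-0.2,3,0,0,-0.016],
  [-6.4,-0.2,5.5,0,0,-0.016],
  [-6.4,-0.2,8,0,0,-0.016],
  [-6.4,-0.2,9.5,0,0,-0.016],
  [-6.4,-0.2,10.5,0,0,-0.016],
  [-6.4,-0.2,11.3,0,0,-0.016],
  [-6.4,-0.2,11.8,0,0,-0.016],
  [-6.4,-0.2,11.8,0,0,-0.016],
])

```text
clock: 2.8
eef_pos: [469.8, -14.1, 57.6]
eef_rot: [-3.141, 0.0, 0.308]
wrist_force: [0.5, -0.0, 0.8]
finger_gap: 10.4
```

Run:
```python
from h import *
go(-86,1.5,57,0)
snap('wrist','w2.png');snap('side','side2.png')
im=cv2.imread('pics/side2.png')[140:290,250:420]
cv2.imwrite('pics/s2z.png',cv2.resize(im,None,fx=4,fy=4,interpolation=cv2.INTER_NEAREST))
```

```text
clk 2.8 tray [-85.4   1.8] z 57.6 ang -0.02 F [ 0.5 -0.   0.8]
shift [-0.06  0.03  0.06] turn [-0.  0. -0.]
```

View pics/w2.png

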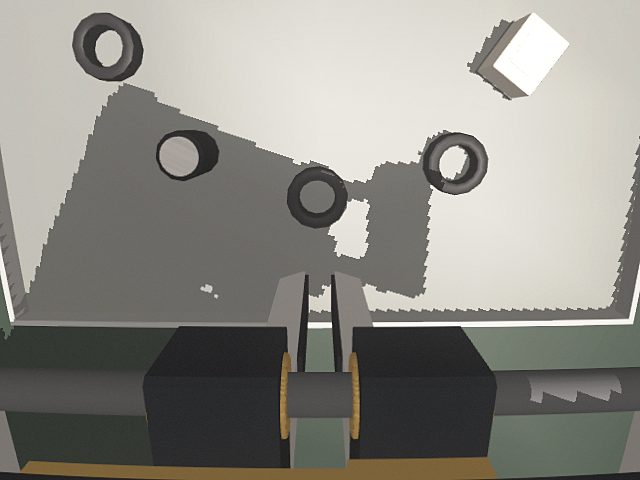

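View pics/s2z.png

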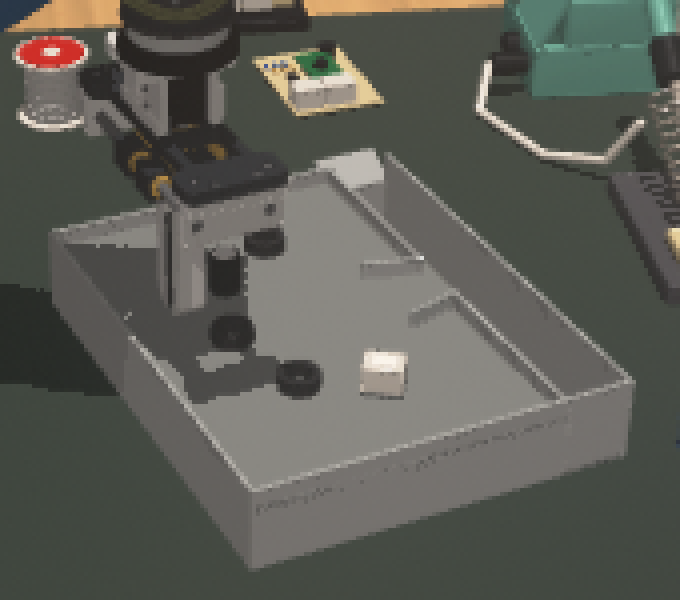

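Run:
```python
from h import *
c=json.load(open('pics/side2.png.json')); s=c['state']
R=Ro.from_euler('xyz',s['eef_rot']).as_matrix()
for z in (0,-10,-20,-27,-35):
  P=np.array([(x,y,z) for y in (5,17.5) for x in (-8,8)]); u=world2pix(c,P@R.T+s['eef_pos'])
  print(z,u.round(1).tolist(),((u-[250,140])*4).round(0).tolist())
# core check in side image
for p in [(-49,2),(-32,-64),(20,99)]:
  print(p,((world2pix(c,[np.r_[tr2w(p),62],np.r_[tr2w(p),50]])-[250,140])*4).round().tolist())
```

```text
0 [[294.1, 227.6], [299.6, 226.1], [296.1, 230.0], [301.6, 228.5]] [[177.0, 350.0], [199.0, 344.0], [184.0, 360.0], [206.0, 354.0]]
-10 [[294.1, 224.4], [299.6, 223.0], [296.0, 226.8], [301.6, 225.4]] [[176.0, 338.0], [198.0, 332.0], [184.0, 347.0], [206.0, 342.0]]
-20 [[294.0, 221.3], [299.6, 219.8], [295.9, 223.7], [301.5, 222.2]] [[176.0, 325.0], [198.0, 319.0], [184.0, 335.0], [206.0, 329.0]]
-27 [[294.0, 219.0], [299.5, 217.6], [295.9, 221.4], [301.5, 220.0]] [[176.0, 316.0], [198.0, 310.0], [184.0, 326.0], [206.0, 320.0]]
-35 [[293.9, 216.5], [299.5, 215.1], [295.9, 218.9], [301.5, 217.4]] [[176.0, 306.0], [198.0, 300.0], [183.0, 315.0], [206.0, 310.0]]
(-49, 2) [[233.0, 326.0], [233.0, 341.0]]
(-32, -64) [[300.0, 370.0], [300.0, 385.0]]
(20, 99) [[263.0, 235.0], [263.0, 250.0]]
```

Wrist and side agree again: the visible tips are still about 25–30 mm above the pan. I'll lower slowly in this free spot and watch the force.

Request:
servo_tool([
  [0,0,0.2,0,0,0],
  [0,0,0.3,0,0,0],
  [0,0,0.4,0,0,0],
  [0,0,0.5,0,0,0],
  [0,0,0.6,0,0,0],
  [0,0,0.7,0,0,0],
  [0,0,0.75,0,0,0],
  [0,0,0.8,0,0,0],
  [0,0,0.85,0,0,0],
  [0,0,0.85,0,0,0],
])

```text
clock: 3.73
eef_pos: [470.0, -13.8, 49.4]
eef_rot: [-3.142, 0.0, 0.309]
wrist_force: [-1.3, 0.6, 0.3]
finger_gap: 10.1
```

Request:
servo_tool([
  [0,0,0.1,0,0,0],
  [0,0,0.2,0,0,0],
  [0,0,0.3,0,0,0],
  [0,0,0.4,0,0,0],
  [0,0,0.5,0,0,0],
  [0,0,0.6,0,0,0],
  [0,0,0.7,0,0,0],
  [0,0,0.8,0,0,0],
  [0,0,0.9,0,0,0],
  [0,0,0.9,0,0,0],
])

```text
clock: 4.57
eef_pos: [469.9, -13.8, 40.3]
eef_rot: [-3.141, 0.0, 0.309]
wrist_force: [0.3, -0.4, -0.5]
finger_gap: 10.0
```

Run:
```python
from h import *
go(-86,1.5,57,0)
snap('wrist','w3.png');snap('side','side3.png')
im=cv2.imread('pics/side3.png')[170:250,260:370]
cv2.imwrite('pics/s3z.png',cv2.resize(im,None,fx=7,fy=7,interpolation=cv2.INTER_NEAREST))
im=cv2.imread('pics/w3.png')[130:340,200:440]
cv2.imwrite('pics/w3z.png',cv2.resize(im,None,fx=2.8,fy=2.8,interpolation=cv2.INTER_NEAREST))
```

```text
clk 4.57 tray [-85.2   2.1] z 40.3 ang 0.0 F [ 0.3 -0.4 -0.5]
shift [-0.08  0.06 -1.67] turn [-0.  0.  0.]
```

View pics/s3z.png

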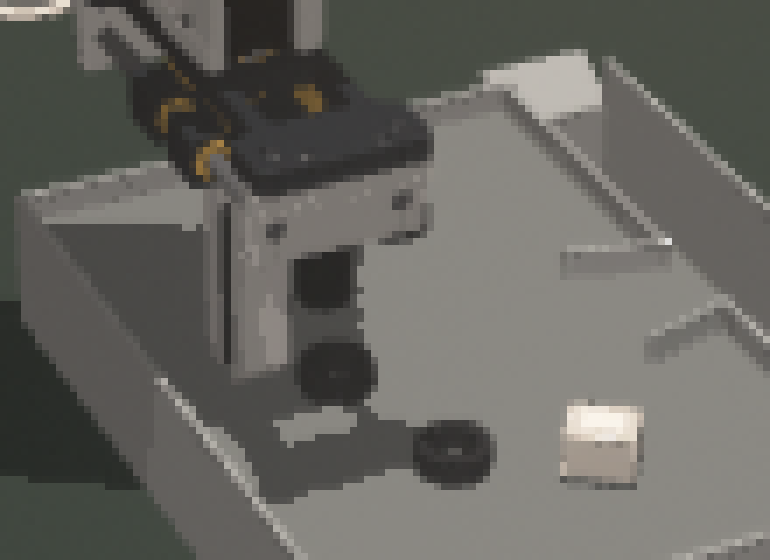

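View pics/w3z.png

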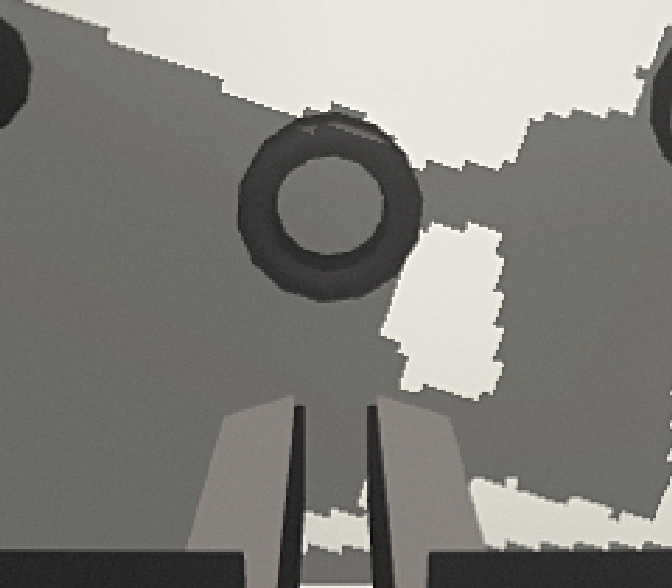

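Request:
servo_tool([
  [0,0,0.2,0,0,0],
  [0,0,0.4,0,0,0],
  [0,0,0.5,0,0,0],
  [0,0,0.6,0,0,0],
  [0,-0.05,0.7,0,0,0],
  [0,-0.1,0.8,0,0,0],
  [0,-0.1,0.85,0,0,0],
  [0,-0.1,0.9,0,0,0],
  [0,-0.1,0.95,0,0,0],
  [0,-0.1,0.95,0,0,0],
])

```text
clock: 5.5
eef_pos: [469.7, -12.9, 30.9]
eef_rot: [-3.142, 0.0, 0.309]
wrist_force: [-0.2, 1.0, 0.6]
finger_gap: 10.1
```

Run:
```python
from h import *
go(-86,1.5,57,0)
snap('wrist','w4.png');snap('side','side4.png')
im=cv2.imread('pics/side4.png')[170:250,260:370]
cv2.imwrite('pics/s4z.png',cv2.resize(im,None,fx=7,fy=7,interpolation=cv2.INTER_NEAREST))
```

```text
clk 5.5 tray [-85.1   3. ] z 30.9 ang 0.0 F [-0.2  1.   0.6]
shift [-0.09  0.15 -2.61] turn [-0.  0.  0.]
```

View pics/s4z.png

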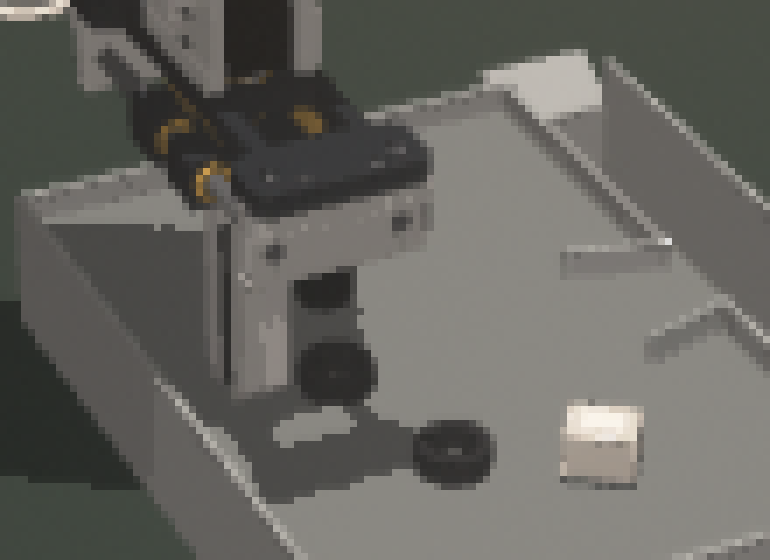

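View pics/w4.png

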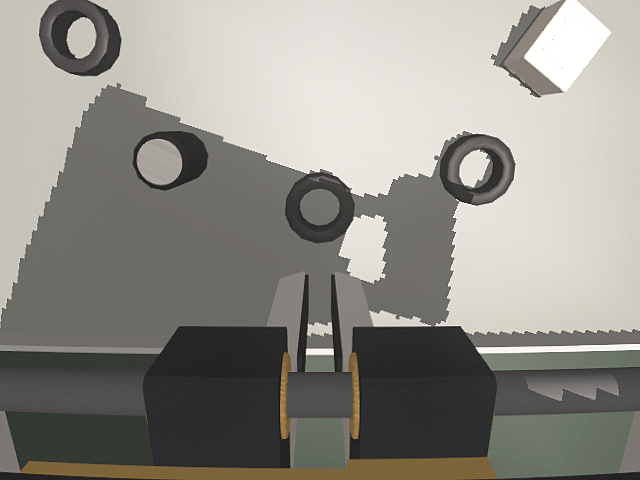

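Run:
```python
from h import *
for f in ('side3','side4'):
  c=json.load(open(f'pics/{f}.png.json')); s=c['state']
  R=Ro.from_euler('xyz',s['eef_rot']).as_matrix()
  for z in (0,-10,-20,-25,-30,-35):
    P=np.array([(x,y,z) for y in (5,17.5) for x in (-8,8)]); W=P@R.T+s['eef_pos']; u=world2pix(c,W)
    print(f,z,W[0,2].round(0),((u-[260,170])*7).round(0).tolist())
for p in [(-49,2),(-32,-64)]:
  print(p,((world2pix(c,[np.r_[tr2w(p),62],np.r_[tr2w(p),50]])-[260,170])*7).round().tolist())
c=json.load(open('pics/w4.png.json'));T=wT(c,c['state'])
w=pix2world(c,[(320,207),(477,168),(320.5,173),(320.5,242)],62,T); print(w2tr(w[:,:2]).round(1))
```

```text
side3 0 40.0 [[239.0, 441.0], [277.0, 431.0], [253.0, 458.0], [291.0, 448.0]]
side3 -10 50.0 [[239.0, 420.0], [277.0, 410.0], [252.0, 437.0], [291.0, 426.0]]
side3 -20 60.0 [[238.0, 398.0], [277.0, 388.0], [252.0, 415.0], [291.0, 405.0]]
side3 -25 65.0 [[238.0, 387.0], [277.0, 377.0], [252.0, 404.0], [291.0, 394.0]]
side3 -30 70.0 [[238.0, 376.0], [277.0, 366.0], [252.0, 393.0], [290.0, 383.0]]
side3 -35 75.0 [[238.0, 365.0], [277.0, 355.0], [251.0, 382.0], [290.0, 372.0]]
side4 0 31.0 [[239.0, 460.0], [277.0, 450.0], [252.0, 477.0], [290.0, 467.0]]
side4 -10 41.0 [[238.0, 439.0], [277.0, 428.0], [252.0, 456.0], [290.0, 445.0]]
side4 -20 51.0 [[238.0, 417.0], [276.0, 407.0], [251.0, 434.0], [290.0, 424.0]]
side4 -25 56.0 [[238.0, 406.0], [276.0, 396.0], [251.0, 423.0], [290.0, 413.0]]
side4 -30 61.0 [[237.0, 395.0], [276.0, 385.0], [251.0, 412.0], [290.0, 402.0]]
side4 -35 66.0 [[237.0, 384.0], [276.0, 374.0], [251.0, 401.0], [290.0, 391.0]]
(-49, 2) [[339.0, 360.0], [339.0, 386.0]]
(-32, -64) [[455.0, 438.0], [455.0, 465.0]]
[[-47.4   2.6]
 [-30.9 -62.1]
 [-33.3   2.4]
 [-62.6   2.3]]
```

Request:
servo_tool([
  [0,0,0.1,0,0,0],
  [0,0,0.2,0,0,0],
  [0,0,0.3,0,0,0],
  [0,0,0.4,0,0,0],
  [0.2,0,0.4,0,0,0],
  [0.5,0,0.4,0,0,0],
  [0.8,0,0.4,0,0,0],
  [1.1,0,0.4,0,0,0],
  [1.4,0,0.4,0,0,0],
  [1.7,0,0.4,0,0,0],
])

```text
clock: 6.43
eef_pos: [486.2, -7.6, 26.9]
eef_rot: [-3.142, 0.0, 0.309]
wrist_force: [0.6, -0.1, 0.2]
finger_gap: 10.4
```

Run:
```python
from h import *
go(-86,1.5,57,0)
snap('wrist','w5.png')
```

```text
clk 6.43 tray [-67.8   3.1] z 26.9 ang 0.01 F [ 0.6 -0.1  0.2]
shift [-1.82  0.16 -3.01] turn [-0.  0.  0.]
```

View pics/w5.png

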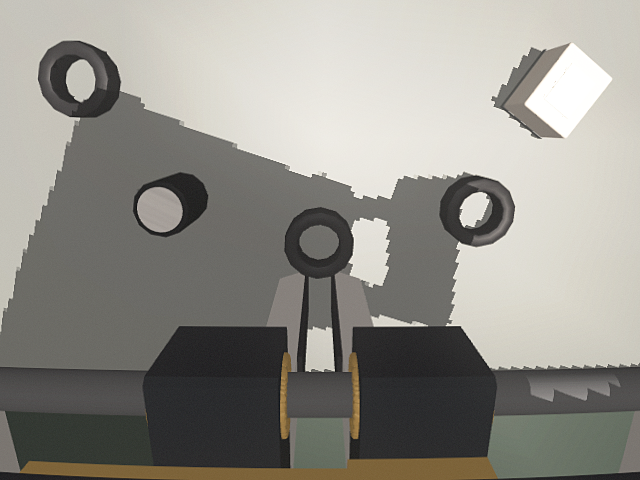

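The middle core (centre at about (319,243)) is cradled by the tips and centred on them. Now pushing it gently towards the gate.

Request:
servo_tool([
  [0.3,0,0,0,0,0],
  [0.7,0,0,0,0,0],
  [1.1,0.02,0,0,0,0],
  [1.5,0.04,0,0,0,0],
  [1.9,0.06,0,0,0,0],
  [2.3,0.08,0,0,0,0],
  [2.7,0.1,0,0,0,0],
  [3.1,0.12,0,0,0,0],
  [3.5,0.14,0,0,0,0],
  [3.9,0.16,0,0,0,0],
])

```text
clock: 7.32
eef_pos: [523.9, 2.7, 26.9]
eef_rot: [-3.142, 0.0, 0.309]
wrist_force: [0.1, 1.3, -0.1]
finger_gap: 10.0
```

Request:
servo_tool([
  [0.4,0.01,0,0,0,0],
  [0.8,0.02,0,0,0,0],
  [1.2,0.04,0,0,0,0],
  [1.6,0.06,0,0,0,0],
  [2.0,0.08,0,0,0,0],
  [2.4,0.1,0,0,0,0],
  [2.8,0.12,0,0,0,0],
  [3.2,0.14,0,0,0,0],
  [3.6,0.14,0,0,0,0],
  [4.0,0.14,0,0,0,0],
])

```text
clock: 8.15
eef_pos: [562.4, 13.6, 26.9]
eef_rot: [-3.142, 0.0, 0.309]
wrist_force: [-0.4, -0.2, 0.9]
finger_gap: 10.1
```

Run:
```python
from h import *
go(92,0,27,0)
snap('wrist','w6.png')
```

```text
clk 8.15 tray [11.3  0. ] z 26.9 ang 0.0 F [-0.4 -0.2  0.9]
shift [ 8.07  0.   -0.01] turn [-0.  0.  0.]
```

View pics/w6.png

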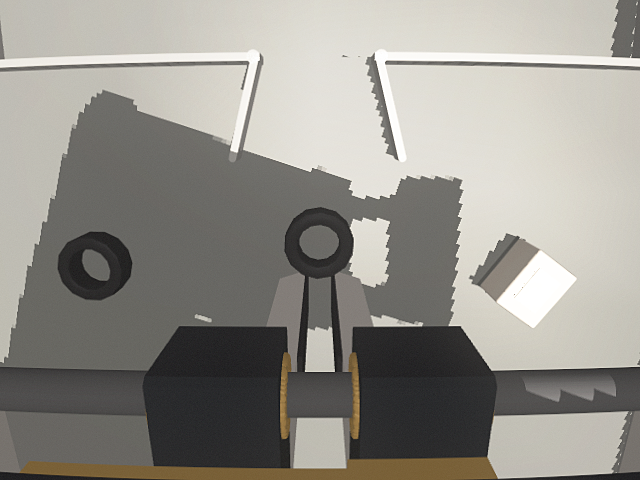

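Run:
```python
from h import *
c=json.load(open('pics/w6.png.json'));T=wT(c,c['state'])
w=pix2world(c,[(319.5,243),(255,57),(380,57),(233,155),(401,156),(93,265)],62,T); print(w2tr(w[:,:2]).round(1))
```

```text
[[ 34.5  -0.2]
 [107.6  24.3]
 [107.6 -23.1]
 [ 70.7  34.2]
 [ 70.4 -32.6]
 [ 24.5  97.2]]
```

Request:
servo_tool([
  [0.4,-0.01,0,0,0,0],
  [0.8,-0.02,0,0,0,0],
  [1.2,-0.03,0,0,0,0],
  [1.6,-0.04,0,0,0,0],
  [2.0,-0.05,0,0,0,0],
  [2.4,-0.06,0,0,0,0],
  [2.8,-0.06,0,0,0,0],
  [3.2,-0.06,0,0,0,0],
  [3.6,-0.06,0,0,0,0],
  [4.0,-0.06,0,0,0,0],
])

```text
clock: 9.03
eef_pos: [600.4, 26.3, 26.9]
eef_rot: [-3.142, 0.0, 0.309]
wrist_force: [-0.6, -0.9, 0.2]
finger_gap: 10.0
```

Request:
servo_tool([
  [0.4,0,0,0,0,0],
  [0.8,0,0,0,0,0],
  [1.2,0,0,0,0,0],
  [1.6,0,0,0,0,0],
  [2.0,0,0,0,0,0],
  [2.4,0,0,0,0,0],
  [2.8,0,0,0,0,0],
  [3.2,0,0,0,0,0],
  [3.6,0,0,0,0,0],
  [4.0,0,0,0,0,0],
])

```text
clock: 9.87
eef_pos: [638.5, 38.5, 27.0]
eef_rot: [-3.142, 0.0, 0.309]
wrist_force: [0.1, -0.4, 0.5]
finger_gap: 9.8
```

Run:
```python
from h import *
go(92,0,27,0)
snap('wrist','w7.png');snap('side','side7.png')
im=cv2.imread('pics/side7.png')[160:260,290:400]
cv2.imwrite('pics/s7z.png',cv2.resize(im,None,fx=6,fy=6,interpolation=cv2.INTER_NEAREST))
```

```text
clk 9.87 tray [91.3  0.7] z 27.0 ang 0.01 F [ 0.1 -0.4  0.5]
shift [ 0.07  0.07 -0.  ] turn [-0.  0.  0.]
```

View pics/w7.png

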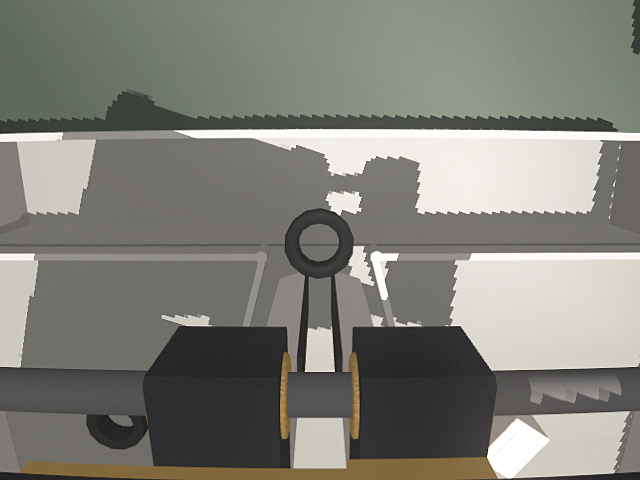

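View pics/s7z.png

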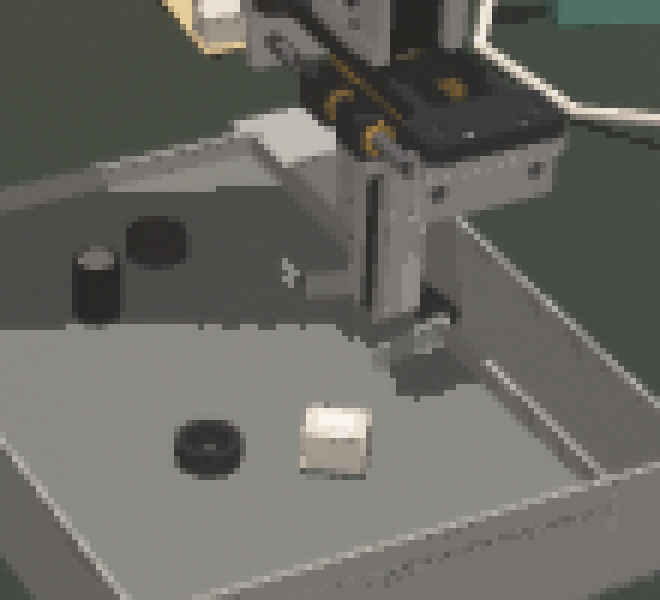

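Request:
servo_tool([
  [0.4,0,0,0,0,0],
  [0.7,0,0,0,0,0],
  [0.8,0,0,0,0,0],
  [0.8,0,0,0,0,0],
  [0.8,0,0,0,0,0],
  [0.3,0,0,0,0,0],
  [-0.6,0,0,0,0,0],
  [-1.6,0,0,0,0,0],
  [-2.6,0,0,0,0,0],
  [-3.6,0,0,0,0,0],
])

```text
clock: 10.8
eef_pos: [602.9, 27.1, 27.0]
eef_rot: [-3.142, 0.0, 0.309]
wrist_force: [0.4, -0.4, 0.3]
finger_gap: 10.3
```

Run:
```python
from h import *
go(92,0,27,0)
snap('wrist','w8.png')
```

```text
clk 10.8 tray [54.   0.7] z 27.0 ang 0.0 F [ 0.4 -0.4  0.3]
shift [ 3.8   0.07 -0.  ] turn [-0.  0.  0.]
```

View pics/w8.png

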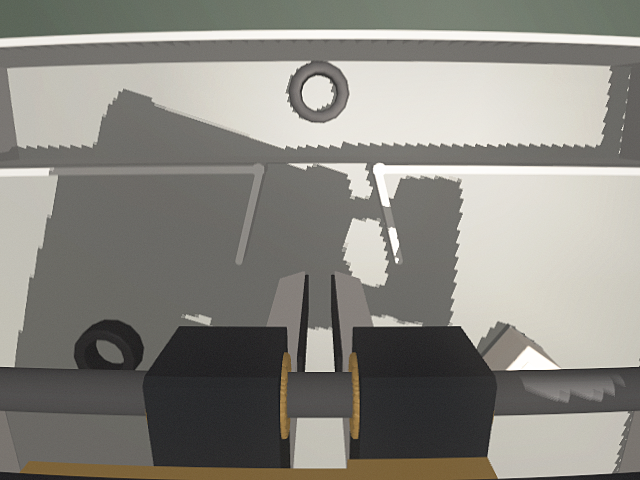

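Core 1 (318,92) lies flat in the trough beyond the gate. The other items haven't moved. Next is the right-hand core: I'll lift, fly behind it and turn 40°.

Run:
```python
from h import *
go(-60,-86.5,70,40)
```

```text
clk 10.85 tray [52.7  0.7] z 26.9 ang -0.01 F [-1.  -0.8  1. ]
shift [-11.27   8.72  -4.3 ] turn [-0.001  0.001 -0.698]
```

Request:
servo_tool([
  [0,0,-1.5,0,0,0],
  [0,0,-3.5,0,0,0],
  [-1,0.8,-4.8,0,0,-0.1],
  [-3,2.3,-5,0,0,-0.2],
  [-5.5,4.2,-5,0,0,-0.32],
  [-8,6.2,-5,0,0,-0.44],
  [-10,7.8,-5,0,0,-0.56],
  [-11,8.5,-4.7,0,0,-0.66],
  [-11.3,8.7,-4.3,0,0,-0.698],
  [-11.3,8.7,-4.3,0,0,-0.698],
])

```text
clock: 11.68
eef_pos: [521.8, -90.6, 69.6]
eef_rot: [-3.141, 0.0, 1.007]
wrist_force: [-0.5, 0.6, -0.1]
finger_gap: 10.2
```

Run:
```python
from h import *
c,s=snap('wrist','w9.png')
go(-60,-86.5,27,40)
```

```text
clk 11.73 tray [-58.4 -86.6] z 69.9 ang 39.89 F [ 1.1  0.7 -0.3]
shift [-0.12 -0.1   4.29] turn [-0.     0.    -0.002]
```

View pics/w9.png

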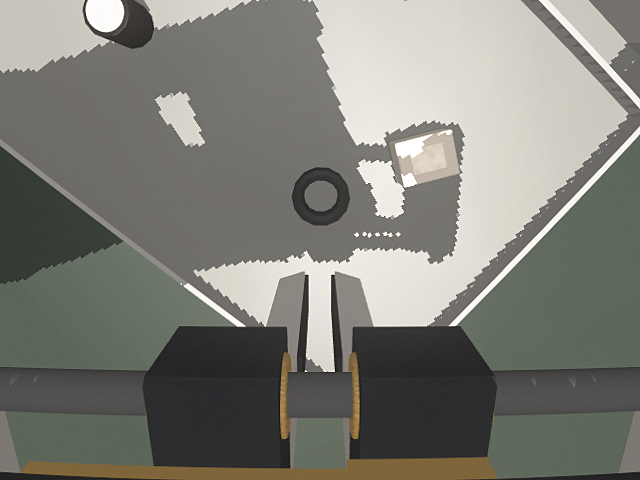

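The right-hand core is at (321,197), in line with the finger gap at column 320. Now going down.

Request:
servo_tool([
  [0,0,0.8,0,0,0],
  [0,0,1.8,0,0,0],
  [0,0,2.7,0,0,0],
  [0,0,3.4,0,0,0],
  [0,0,3.9,0,0,0],
  [0,0,4.2,0,0,0],
  [0,0,4.3,0,0,0],
  [0.3,0,4.3,0,0,0],
  [0.7,0,4.3,0,0,0],
  [1.0,0,4.3,0,0,0],
])

```text
clock: 12.57
eef_pos: [528.4, -81.0, 27.3]
eef_rot: [3.141, -0.0, 1.007]
wrist_force: [0.1, -0.1, -0.9]
finger_gap: 9.9
```

Run:
```python
from h import *
c,s=snap('wrist','w10.png')
go(26.8,-14.2,27,40)
```

```text
clk 12.62 tray [-49.6 -79.5] z 27.4 ang 40.02 F [-0.4  0.6  0.4]
shift [10.05 -0.09  0.04] turn [ 0.001 -0.     0.   ]
```

View pics/w10.png

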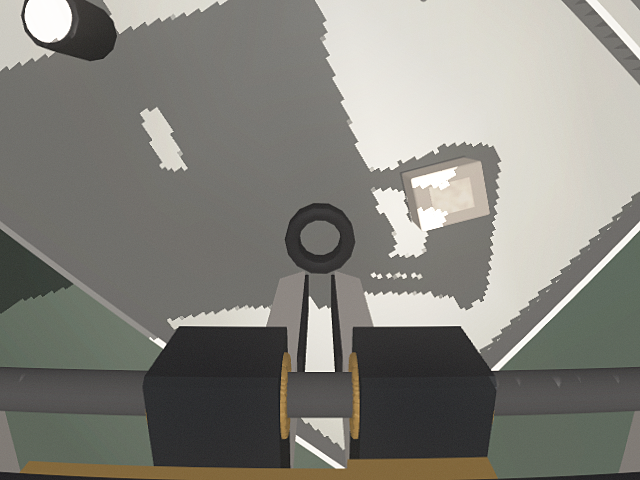

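Request:
servo_tool([
  [0.3,0,0,0,0,0],
  [0.7,0,0,0,0,0],
  [1.1,0,0,0,0,0],
  [1.5,0,0,0,0,0],
  [1.9,0,0,0,0,0],
  [2.3,0,0,0,0,0],
  [2.7,0,0,0,0,0],
  [3.1,0,0,0,0,0],
  [3.5,-0.02,0,0,0,0],
  [3.9,-0.03,0,0,0,0],
])

```text
clock: 13.45
eef_pos: [548.7, -47.9, 26.9]
eef_rot: [-3.142, -0.0, 1.007]
wrist_force: [-0.1, -0.6, 0.9]
finger_gap: 10.0
```

Request:
servo_tool([
  [0.4,0,0,0,0,0],
  [0.8,0,0,0,0,0],
  [1.2,-0.01,0,0,0,0],
  [1.6,-0.02,0,0,0,0],
  [2.0,-0.03,0,0,0,0],
  [2.4,-0.04,0,0,0,0],
  [2.8,-0.05,0,0,0,0],
  [3.2,-0.06,0,0,0,0],
  [3.6,-0.06,0,0,0,0],
  [4.0,-0.06,0,0,0,0],
])

```text
clock: 14.28
eef_pos: [569.6, -13.8, 26.9]
eef_rot: [-3.142, 0.0, 1.007]
wrist_force: [-0.2, -0.8, 0.2]
finger_gap: 9.6
```

Request:
servo_tool([
  [0.4,0,0,0,0,0],
  [0.8,0,0,0,0,0],
  [1.2,0,0,0,0,0],
  [1.6,0,0,0,0,0],
  [1.9,0,0,0,0,0],
  [2.1,0,0,0,0,0],
  [2.2,0,0,0,0,0],
  [1.9,0,0,0,0,0],
  [1.2,0,0,0,0,0],
  [0.2,0,0,0,0,0],
])

```text
clock: 15.12
eef_pos: [570.1, -12.8, 26.9]
eef_rot: [-3.142, 0.0, 1.007]
wrist_force: [0.1, 0.7, -0.0]
finger_gap: 9.8
```

Run:
```python
from h import *
c,s=snap('wrist','w11.png')
go(8,0,27,0)
```

```text
clk 15.17 tray [  9.2 -28.7] z 26.8 ang 39.97 F [-0.6 -1.1 -0. ]
shift [ 1.75 -2.27 -0.02] turn [-0.     0.001  0.698]
```

View pics/w11.png

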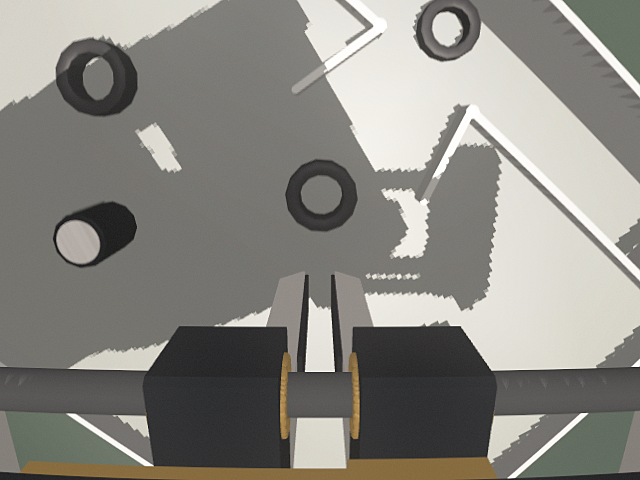

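Run:
```python
from h import *
c=json.load(open('pics/w11.png.json'));T=wT(c,c['state'])
w=pix2world(c,[(321,195),(380,25),(474,112)],62,T); print(w2tr(w[:,:2]).round(1))
```

```text
[[ 44.    0.4]
 [107.4  25. ]
 [107.8 -24.2]]
```

Core C sits at about tray (43, 0), straight in front of the gate. I'll swing behind it to push along tray x.

Request:
servo_tool([
  [-0.2,-0.5,0,0,0,0.06],
  [0,-1.0,0,0,0,0.17],
  [0.25,-1.45,0,0,0,0.29],
  [0.6,-1.8,0,0,0,0.41],
  [1.0,-2.1,0,0,0,0.53],
  [1.4,-2.3,0,0,0,0.63],
  [1.6,-2.4,0,0,0,0.69],
  [1.6,-2.4,0,0,0,0.698],
  [1.6,-2.4,0,0,0,0.698],
  [1.6,-2.4,0,0,0,0.698],
])

```text
clock: 16.0
eef_pos: [558.6, 13.4, 27.0]
eef_rot: [3.142, -0.0, 0.311]
wrist_force: [0.2, -0.5, -0.1]
finger_gap: 10.0
```

Run:
```python
from h import *
c,s=snap('wrist','w12.png')
go(99,0.7,27,0)
```

```text
clk 16.05 tray [7.6 1.1] z 27.0 ang 0.09 F [-0.6 -0.4 -0.1]
shift [ 9.14  0.06 -0.  ] turn [0.    0.    0.002]
```

View pics/w12.png

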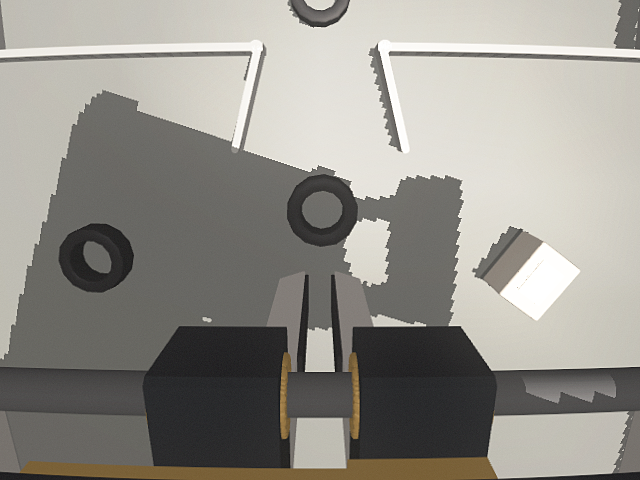

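Request:
servo_tool([
  [0.3,0.03,0,0,0,0],
  [0.7,0.06,0,0,0,0],
  [1.1,0.07,0,0,0,0],
  [1.5,0.07,0,0,0,0],
  [1.9,0.07,0,0,0,0],
  [2.3,0.07,0,0,0,0],
  [2.7,0.07,0,0,0,0],
  [3.1,0.06,0,0,0,0],
  [3.5,0.05,0,0,0,0],
  [3.9,0.04,0,0,0,0],
])

```text
clock: 16.88
eef_pos: [596.4, 25.5, 26.9]
eef_rot: [-3.142, 0.0, 0.309]
wrist_force: [-0.7, 0.0, -0.8]
finger_gap: 9.9
```

Request:
servo_tool([
  [0.4,0,0,0,0,0],
  [0.8,0,0,0,0,0],
  [1.2,0,0,0,0,0],
  [1.6,0,0,0,0,0],
  [2.0,0,0,0,0,0],
  [2.4,0,0,0,0,0],
  [2.8,0,0,0,0,0],
  [3.2,0,0,0,0,0],
  [3.6,0,0,0,0,0],
  [4.0,0,0,0,0,0],
])

```text
clock: 17.72
eef_pos: [634.5, 37.6, 26.9]
eef_rot: [3.142, 0.0, 0.309]
wrist_force: [0.3, 1.2, 0.3]
finger_gap: 10.1
```

Request:
servo_tool([
  [0.4,0,0,0,0,0],
  [0.8,0,0,0,0,0],
  [1.1,0,0,0,0,0],
  [1.25,0,0,0,0,0],
  [1.25,0,0,0,0,0],
  [0.7,0,0,0,0,0],
  [-0.2,0,0,0,0,0],
  [-1.2,0,0,0,0,0],
  [-2.2,0,0,0,0,0],
  [-3.2,0,0,0,0,0],
])

```text
clock: 18.55
eef_pos: [602.7, 27.5, 27.0]
eef_rot: [-3.142, 0.0, 0.309]
wrist_force: [0.2, 0.5, -0.1]
finger_gap: 9.9
```

Run:
```python
from h import *
c,s=snap('wrist','w13.png')
go(99,0.7,27,0)
```

```text
clk 18.6 tray [52.5  1.1] z 26.9 ang -0.01 F [-1.2 -0.6  1. ]
shift [ 4.65  0.04 -0.02] turn [-0.     0.001 -0.   ]
```

View pics/w13.png

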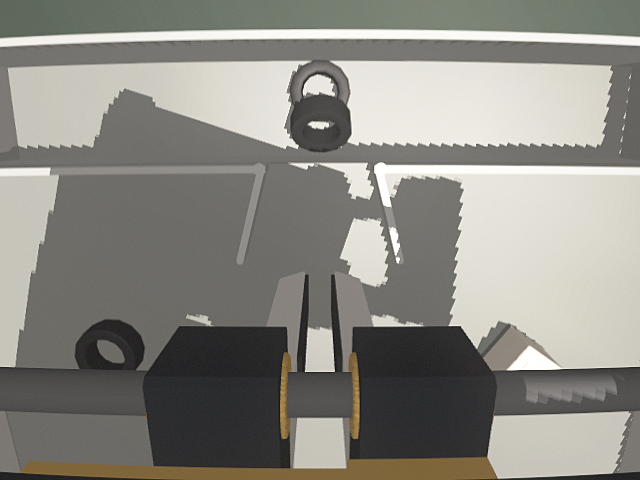

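The second core is in the trough, leaning on the first at (321,122). Now I'll pin down the last core from several views. Joint 6's range forces the tool to be turned about, so it pushes with its −x side.

Run:
```python
from h import *
for f,p in (('w1',(188,166)),('w4',(80,36)),('w5',(79,79)),('w11',(97,76)),('w12',(96,257)),('w6',(94,265))):
  c=json.load(open(f'pics/{f}.png.json'));T=wT(c,c['state'])
  print(f,w2tr(pix2world(c,[p],62,T)[:,:2]).round(1))
c=json.load(open('pics/side7.png.json'))
print('side',w2tr(pix2world(c,[(290+157/6,160+229/6)],62)[:,:2]).round(1))
go(15.5,134,75,101.5)
```

```text
w1 [[23.  98.3]]
w4 [[20.9 96.8]]
w5 [[21.6 96.8]]
w11 [[23.9 97.2]]
w12 [[24.2 96.5]]
w6 [[24.5 96.8]]
side [[ 22.4 101.7]]
clk 18.6 tray [52.5  1.1] z 26.9 ang -0.01 F [-1.2 -0.6  1. ]
shift [ -3.71 -13.29  -4.81] turn [-1.000e-03  1.000e-03 -1.772e+00]
```

Request:
servo_tool([
  [0,0,-1.5,0,0,0],
  [0,0,-3.5,0,0,-0.08],
  [-0.4,-1.3,-4.8,0,0,-0.2],
  [-1.0,-3.4,-4.8,0,0,-0.32],
  [-1.7,-5.8,-4.8,0,0,-0.44],
  [-2.4,-8.2,-4.8,0,0,-0.56],
  [-3.0,-10.5,-4.8,0,0,-0.68],
  [-3.5,-12.2,-4.8,0,0,-0.8],
  [-3.8,-13.1,-4.8,0,0,-0.92],
  [-3.84,-13.2,-4.8,0,0,-1.04],
], gripper=1.6)

```text
clock: 19.43
eef_pos: [525.9, 143.3, 75.2]
eef_rot: [3.142, -0.0, 1.356]
wrist_force: [-0.2, 0.2, -0.1]
finger_gap: 15.9
```

Request:
servo_tool([
  [0,0,0,0,0,-0.12],
  [0,0,0,0,0,-0.24],
  [0,0,0,0,0,-0.36],
  [0,0,0,0,0,-0.48],
  [0,0,0,0,0,-0.6],
  [0,0,0,0,0,-0.68],
  [0,0,0,0,0,-0.72],
  [0,0,0,0,0,-0.723],
  [0,0,0,0,0,-0.723],
  [0,0,0,0,0,-0.723],
])

```text
clock: 20.27
eef_pos: [526.9, 141.9, 75.0]
eef_rot: [3.142, -0.0, 2.07]
wrist_force: [-0.4, 0.1, 0.0]
finger_gap: 15.8
```

Run:
```python
from h import *
c,s=snap('wrist','w14.png'); snap('side','side14.png')
go(14.1,133,27,101)
im=cv2.imread('pics/side14.png')[130:260,270:410]
cv2.imwrite('pics/s14z.png',cv2.resize(im,None,fx=4.5,fy=4.5,interpolation=cv2.INTER_NEAREST))
```

```text
clk 20.37 tray [ 16.4 133.1] z 75.0 ang 100.96 F [0.2 0.5 0.6]
shift [ 0.04 -0.23  4.8 ] turn [ 0.    -0.    -0.001]
```

View pics/w14.png

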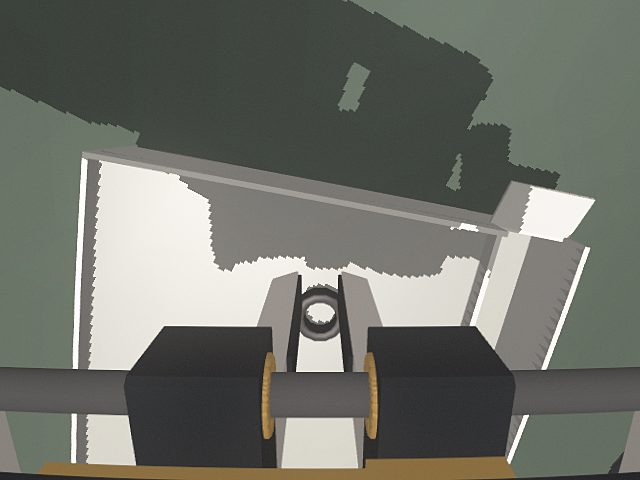

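View pics/s14z.png

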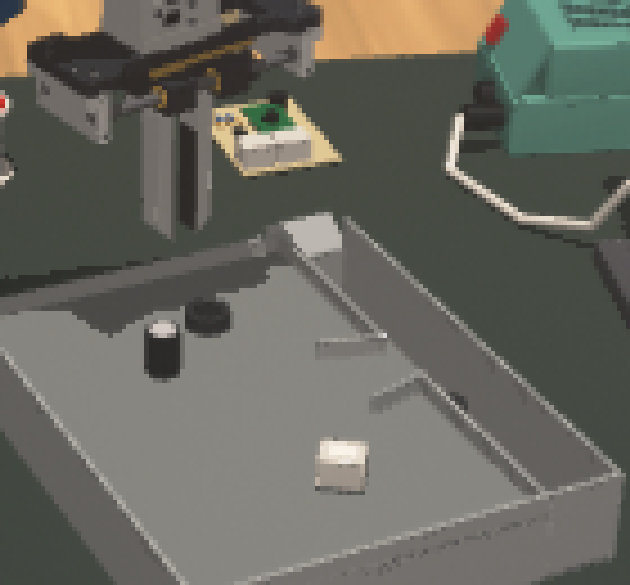

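Run:
```python
from h import *
c=json.load(open('pics/w14.png.json'));T=wT(c,c['state'])
W=pix2world(c,[(321,312)],62,T); print(w2tr(W[:,:2]).round(1))
s=c['state'];print(Ro.from_euler('xyz',s['eef_rot']).inv().apply(W-np.array(s['eef_pos'])))
```

```text
[[ 22.  104.8]]
[[-28.81136874   0.12856901  12.996599  ]]
```

Request:
servo_tool([
  [0.3,0,0.8,0,0,0],
  [0.5,0,1.9,0,0,0],
  [0.5,0,2.9,0,0,0],
  [0.5,0,3.7,0,0,0],
  [0.5,0,4.3,0,0,0],
  [0.5,0,4.6,0,0,0],
  [0.5,0,4.8,0,0,0],
  [0.4,0,4.8,0,0,0],
  [0.1,0,4.8,0,0,0],
  [-0.2,0,4.8,0,0,0],
])

```text
clock: 21.2
eef_pos: [528.3, 140.0, 27.4]
eef_rot: [3.141, 0.0, 2.072]
wrist_force: [0.4, -0.2, 0.7]
finger_gap: 16.4
```

Run:
```python
from h import *
c,s=snap('wrist','w15.png'); snap('side','side15.png')
go(38.4,20.3,27,101)
im=cv2.imread('pics/side15.png')[130:260,270:410]
cv2.imwrite('pics/s15z.png',cv2.resize(im,None,fx=4.5,fy=4.5,interpolation=cv2.INTER_NEAREST))
```

```text
clk 21.3 tray [ 17.1 130.6] z 27.3 ang 100.99 F [-0.1  0.2  0.7]
shift [-1.123e+01 -1.000e-02  3.000e-02] turn [ 0.001  0.    -0.   ]
```

View pics/w15.png

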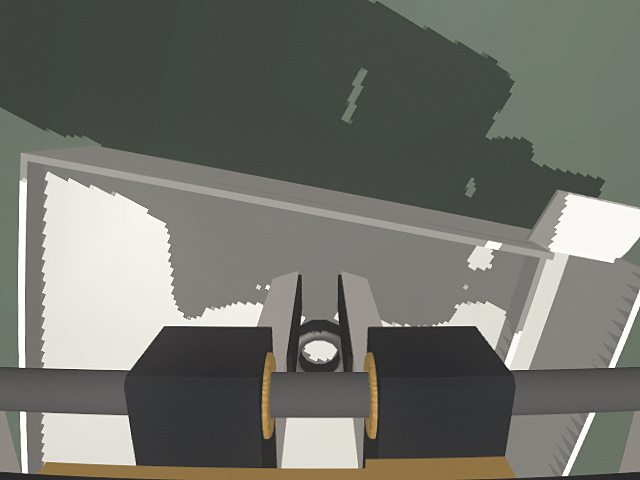

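View pics/s15z.png

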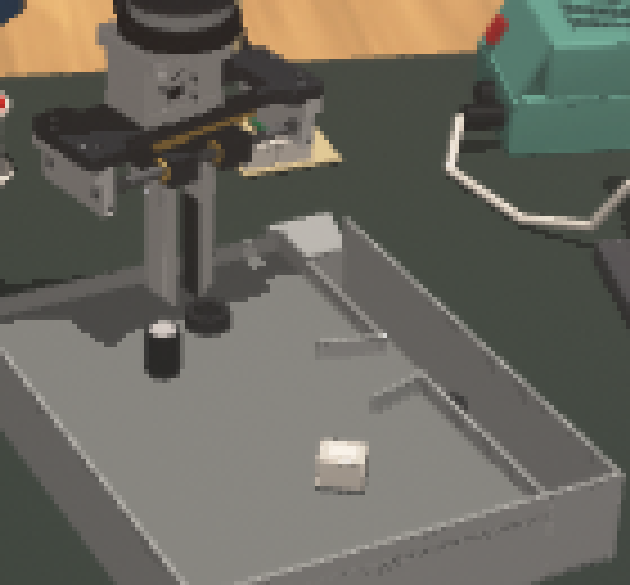

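The fingers are behind the last core, with the gap in line. Now pushing it across to the front of the gate.

Request:
servo_tool([
  [-0.3,0,0,0,0,0],
  [-0.7,0,0,0,0,0],
  [-1.1,0,0,0,0,0],
  [-1.5,0,0,0,0,0],
  [-1.9,0,0,0,0,0],
  [-2.3,0,0,0,0,0],
  [-2.7,0,0,0,0,0],
  [-3.1,0,0,0,0,0],
  [-3.5,0,0,0,0,0],
  [-3.9,0,0,0,0,0],
])

```text
clock: 22.13
eef_pos: [546.8, 105.6, 26.9]
eef_rot: [-3.142, -0.0, 2.072]
wrist_force: [0.4, 0.0, -0.2]
finger_gap: 16.2
```

Request:
servo_tool([
  [-0.4,0,0,0,0,0],
  [-0.8,0,0,0,0,0],
  [-1.2,0,0,0,0,0],
  [-1.6,0,0,0,0,0],
  [-2.0,0,0,0,0,0],
  [-2.4,0,0,0,0,0],
  [-2.8,0,0,0,0,0],
  [-3.2,0,0,0,0,0],
  [-3.6,0,0,0,0,0],
  [-4.0,0,0,0,0,0],
])

```text
clock: 22.97
eef_pos: [566.0, 70.5, 26.9]
eef_rot: [3.142, -0.0, 2.072]
wrist_force: [-1.0, 0.2, 1.0]
finger_gap: 15.9
```

Run:
```python
from h import *
c,s=snap('wrist','w16.png'); snap('side','side16.png')
go(38.4,20.3,27,101)
im=cv2.imread('pics/side16.png')[130:260,270:410]
cv2.imwrite('pics/s16z.png',cv2.resize(im,None,fx=4.5,fy=4.5,interpolation=cv2.INTER_NEAREST))
```

```text
clk 23.07 tray [32. 53.] z 26.9 ang 100.99 F [-0.3 -0.3 -0.7]
shift [-3.33  0.   -0.01] turn [ 0.  0. -0.]
```

View pics/s16z.png

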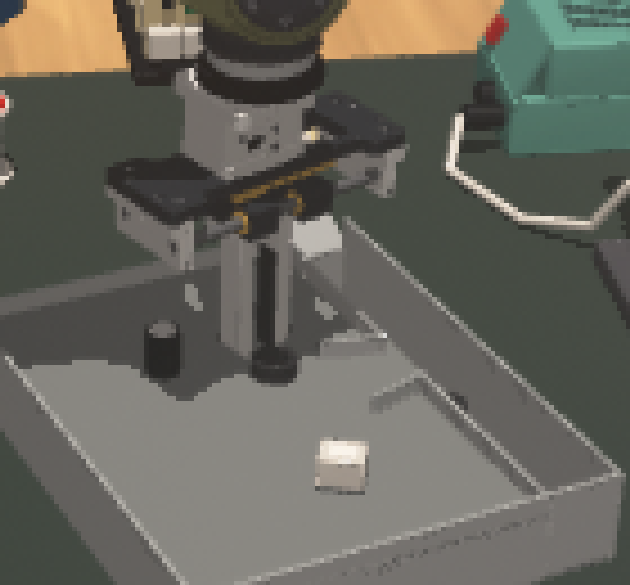

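Request:
servo_tool([
  [-0.4,0,0,0,0,0],
  [-0.8,0,0,0,0,0],
  [-1.2,0,0,0,0,0],
  [-1.6,0,0,0,0,0],
  [-2.0,0,0,0,0,0],
  [-2.4,0,0,0,0,0],
  [-2.8,0,0,0,0,0],
  [-3.1,0,0,0,0,0],
  [-3.3,0,0,0,0,0],
  [-3.35,0,0,0,0,0],
])

```text
clock: 23.9
eef_pos: [582.1, 41.2, 26.9]
eef_rot: [3.142, 0.0, 2.072]
wrist_force: [-0.1, 0.4, 0.1]
finger_gap: 15.7
```

Request:
servo_tool([
  [0.3,0,0,0,0,0],
  [1.0,0,0,0,0,0],
  [2.0,0,0,0,0,0],
  [2.5,0,-1,0,0,0],
  [2.5,0,-2.5,0,0,0],
  [2.5,0,-4,0,0,0.06],
  [2.5,0,-5,0,0,0.18],
  [2.5,0,-5,0,0,0.3],
  [2.5,0,-5,0,0,0.42],
  [2.5,0,-5,0,0,0.54],
], gripper=1.6)

```text
clock: 24.73
eef_pos: [569.8, 64.2, 78.1]
eef_rot: [3.141, -0.0, 1.527]
wrist_force: [0.1, 0.1, -1.3]
finger_gap: 16.1
```

Run:
```python
from h import *
snap('side','side17.png')
go(0,0,75,0)
im=cv2.imread('pics/side17.png')[130:260,270:410]
cv2.imwrite('pics/s17z.png',cv2.resize(im,None,fx=4.5,fy=4.5,interpolation=cv2.INTER_NEAREST))
```

```text
clk 24.78 tray [33.6 46. ] z 77.9 ang 69.25 F [-0.4 -0.9 -0.6]
shift [-5.49 -1.52  0.29] turn [ 1.000e-03 -1.000e-03  1.209e+00]
```

View pics/s17z.png

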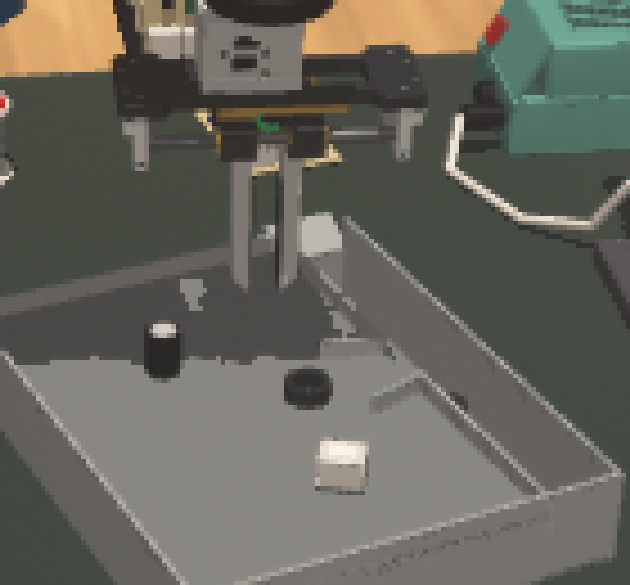

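Request:
servo_tool([
  [-0.3,0,0,0,0,0.12],
  [-1.0,-0.2,0,0,0,0.24],
  [-2.0,-0.4,0,0,0,0.36],
  [-3.0,-0.6,0,0,0,0.48],
  [-4.0,-0.8,0,0,0,0.6],
  [-4.8,-1.0,0,0,0,0.72],
  [-5.2,-1.07,0,0,0,0.84],
  [-5.27,-1.07,0,0,0,0.96],
  [-5.27,-1.07,0,0,0,1.08],
  [-5.27,-1.07,0,0,0,1.19],
], gripper=1.0)

```text
clock: 25.62
eef_pos: [557.1, 11.6, 77.7]
eef_rot: [3.141, -0.001, 0.339]
wrist_force: [-1.0, 0.8, 1.2]
finger_gap: 10.0
```

Run:
```python
from h import *
c,s=snap('wrist','w18.png')
go(5,0.5,27,0)
T=wT(c,s)
```

```text
clk 25.67 tray [ 5.6 -0.2] z 77.6 ang 1.31 F [1.1 0.5 0.3]
shift [-0.06 -0.07  5.06] turn [ 0.    -0.     0.023]
```

View pics/w18.png

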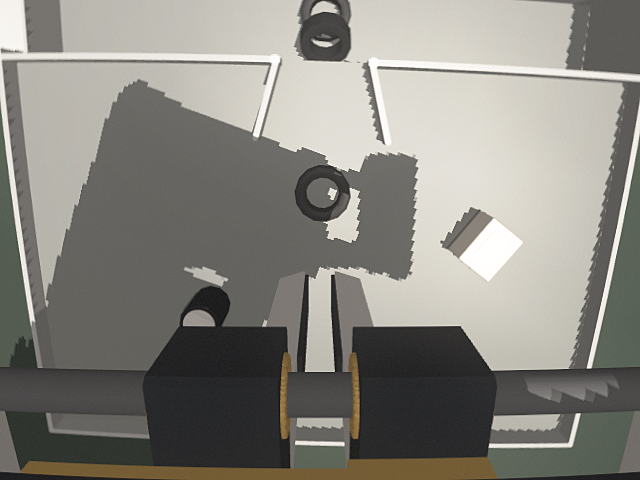

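Run:
```python
from h import *
c=json.load(open('pics/w18.png.json'));T=wT(c,c['state'])
print(w2tr(pix2world(c,[(322.5,193),(276,60),(373,63)],62,T)[:,:2]).round(1))
```

```text
[[ 42.1  -0.9]
 [107.4  24.1]
 [107.5 -23.6]]
```

Request:
servo_tool([
  [-0.1,0,0.8,0,0,0.01],
  [-0.15,0.05,1.9,0,0,0.023],
  [-0.15,0.05,3.0,0,0,0.023],
  [-0.15,0.05,3.9,0,0,0.023],
  [-0.15,0.05,4.5,0,0,0.023],
  [-0.15,0.05,4.8,0,0,0.023],
  [-0.15,0.05,5.0,0,0,0.023],
  [-0.1,0.05,5.06,0,0,0.023],
  [0.2,0.05,5.06,0,0,0.023],
  [0.5,0.05,5.06,0,0,0.023],
])

```text
clock: 26.5
eef_pos: [562.6, 12.4, 26.8]
eef_rot: [3.141, -0.001, 0.319]
wrist_force: [1.0, -0.3, -0.2]
finger_gap: 10.2
```

Run:
```python
from h import *
c,s=snap('wrist','w19.png')
go(99,0.6,27,0)
```

```text
clk 26.55 tray [11.5 -1.1] z 26.8 ang 0.59 F [ 0.6 -0.3 -0.2]
shift [ 8.75 -0.08 -0.01] turn [ 0.    -0.001  0.01 ]
```

View pics/w19.png

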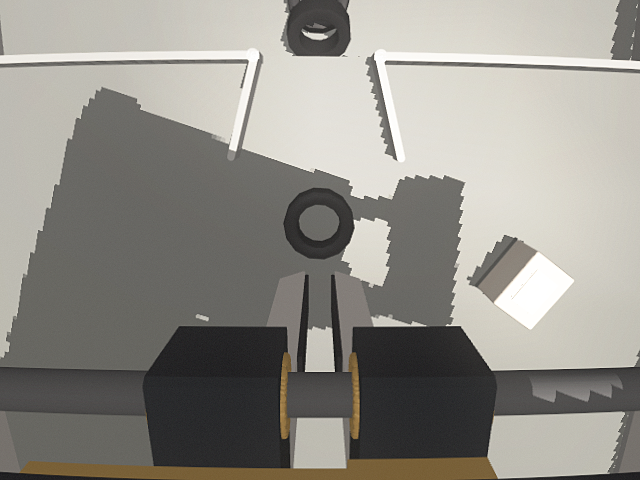

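Request:
servo_tool([
  [0.3,0,0,0,0,0.003],
  [0.7,0,0,0,0,0.006],
  [1.1,0,0,0,0,0.01],
  [1.5,-0.02,0,0,0,0.01],
  [1.9,-0.04,0,0,0,0.01],
  [2.3,-0.06,0,0,0,0.01],
  [2.7,-0.08,0,0,0,0.01],
  [3.1,-0.1,0,0,0,0.01],
  [3.5,-0.12,0,0,0,0.01],
  [3.9,-0.13,0,0,0,0.01],
])

```text
clock: 27.38
eef_pos: [599.0, 26.0, 26.3]
eef_rot: [-3.142, 0.0, 0.309]
wrist_force: [-0.3, 0.4, 0.3]
finger_gap: 9.9
```

Request:
servo_tool([
  [0.4,0,0,0,0,0],
  [0.8,0,0,0,0,0],
  [1.2,0,0,0,0,0],
  [1.6,0,0,0,0,0],
  [2.0,0,0,0,0,0],
  [2.4,0,0,0,0,0],
  [2.8,0,0,0,0,0],
  [3.2,0,0,0,0,0],
  [3.6,0,0,0,0,0],
  [4.0,0,0,0,0,0],
])

```text
clock: 28.22
eef_pos: [637.2, 38.1, 26.3]
eef_rot: [-3.142, 0.0, 0.309]
wrist_force: [-0.4, -0.4, -0.2]
finger_gap: 10.3
```

Request:
servo_tool([
  [0.4,0,0,0,0,0],
  [0.7,0,0,0,0,0],
  [0.9,0,0,0,0,0],
  [0.9,0,0,0,0,0],
  [0.9,0,0,0,0,0],
  [0.4,0,0,0,0,0],
  [-0.5,0,0,0,0,0],
  [-1.5,0,0,0,0,0],
  [-2.5,0,0,0,0,0],
  [-3.5,0,0,0,0,0],
])

```text
clock: 29.05
eef_pos: [602.5, 27.1, 26.4]
eef_rot: [3.142, 0.0, 0.309]
wrist_force: [-0.3, -0.4, -0.8]
finger_gap: 10.1
```

Run:
```python
from h import *
c,s=snap('wrist','w20.png')
go(99,0.6,27,0)
```

```text
clk 29.1 tray [52.3  0.7] z 26.3 ang -0.01 F [-1.1 -0.9  0.4]
shift [ 4.67  0.01 -0.08] turn [-0.     0.001 -0.   ]
```

View pics/w20.png

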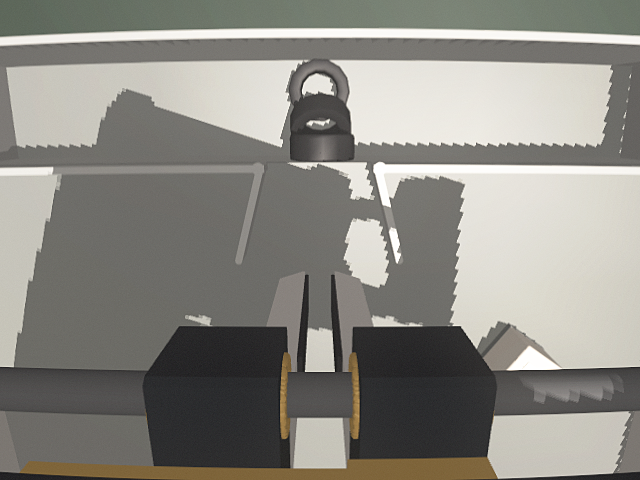

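All three cores are past the gate. The third is tilted against the gate wall at (322,148). I'll lift clear, move away and check from above.

Request:
servo_tool([
  [0,0,-1,0,0,0],
  [0,0,-3,0,0,0],
  [0,0,-5.5,0,0,0],
  [0.5,0,-8,0,0,0],
  [1.5,0,-10,0,0,0],
  [2.5,0,-11.5,0,0,0],
  [3.3,0,-12.5,0,0,0],
  [3.8,0,-13,0,0,0],
  [4,0,-13,0,0,0],
  [4,0,-13,0,0,0],
])

```text
clock: 29.93
eef_pos: [641.6, 39.6, 156.0]
eef_rot: [-3.141, 0.0, 0.309]
wrist_force: [0.1, 0.5, -1.7]
finger_gap: 10.1
```

Run:
```python
from h import *
c,s=snap('wrist','w21.png')
go(40,0.6,157,0)
im=cv2.imread('pics/w21.png')[60:300,180:460]
cv2.imwrite('pics/w21z.png',cv2.resize(im,None,fx=2.5,fy=2.5,interpolation=cv2.INTER_CUBIC))
```

```text
clk 29.98 tray [94.2  0.8] z 155.5 ang 0.01 F [-0.7 -0.1  0.3]
shift [-5.42  0.02 -0.14] turn [-0.     0.001  0.   ]
```

View pics/w21z.png

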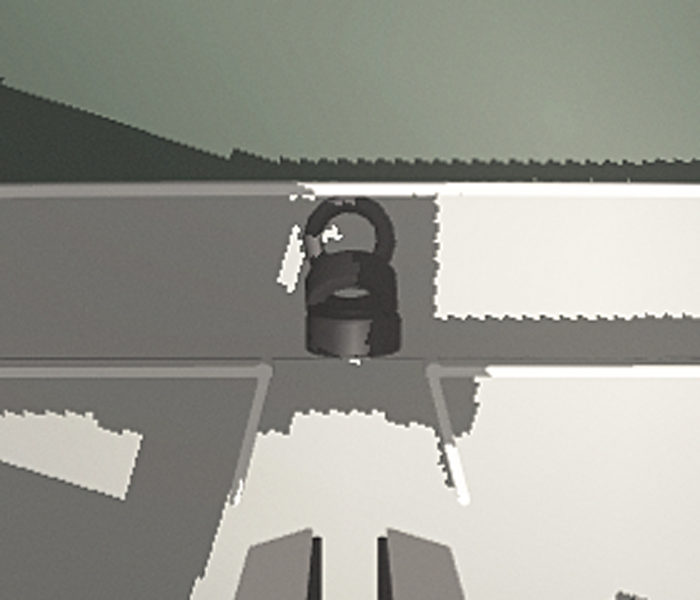

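Request:
servo_tool([
  [-1,0.6,-0.3,0,0,0],
  [-3,1.8,-1,0,0,0],
  [-6,3.6,-2,0,0,0],
  [-9,5.6,-2,0,0,0],
  [-12,7.8,-2,0,0,0],
  [-15,10,-2,0,0,0],
  [-18,12.2,-2,0,0,0],
  [-21,14.5,-2,0,0,0],
  [-24,16.8,-2,0,0,0],
  [-26,18.5,-2,0,0,0],
])

```text
clock: 30.82
eef_pos: [447.1, -217.7, 176.2]
eef_rot: [-3.142, 0.001, 0.307]
wrist_force: [0.1, 0.1, 0.1]
finger_gap: 9.9
```

Request:
servo_tool([
  [-2.5,2.5,0,0,0,0],
  [-5,5,0,0,0,0],
  [-7.5,7.5,0,0,0,0],
  [-10,10,0,0,0,0],
  [-12.5,12.5,0,0,0,0],
  [-15,15,0,0,0,0],
  [-17,17,0,0,0,0],
  [-18.5,18.5,0,0,0,0],
  [-19,19,0,0,0,0],
  [-19,19,0,0,0,0],
])

```text
clock: 31.65
eef_pos: [325.3, -455.1, 175.9]
eef_rot: [-3.141, 0.0, 0.307]
wrist_force: [-0.2, -0.0, -0.4]
finger_gap: 10.1
```

Run:
```python
from h import *
snap('top','top22.png'); snap('side','side22.png')
s=read_state();print(s['clock'],s['eef_pos'],s['qd'].round(3))
a=cv2.imread('pics/top22.png')[140:305,185:375]
cv2.imwrite('pics/t22z.png',cv2.resize(a,None,fx=4,fy=3.6363636,interpolation=cv2.INTER_CUBIC)[:600])
```

```text
31.75 [ 326.68400258 -453.69608843  176.18546121] [ 0.02  -0.006 -0.001  0.002 -0.001  0.002]
```

View pics/t22z.png

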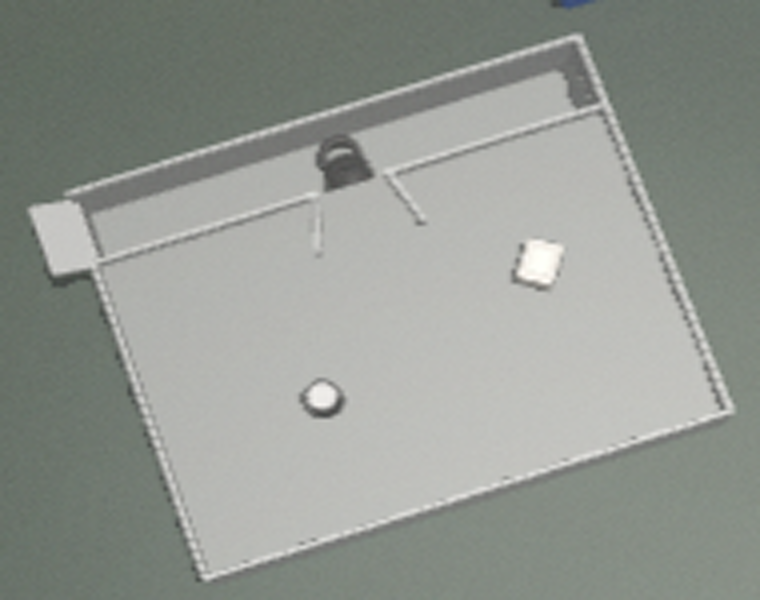

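View pics/side22.png

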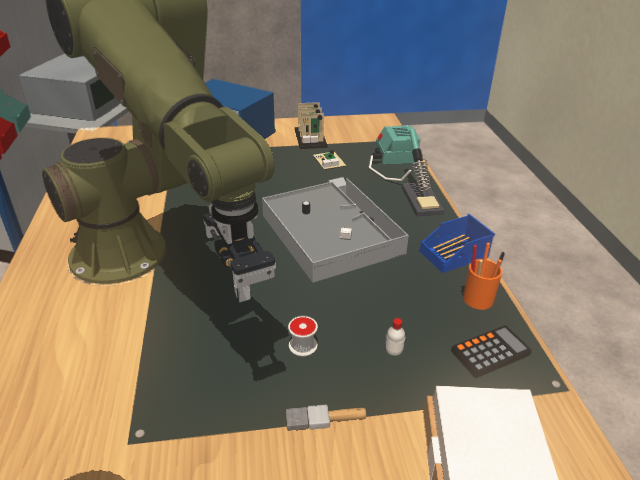

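Request:
servo_tool([
  [0,0,0,0,0,0],
  [0,0,0,0,0,0],
  [0,0,0,0,0,0],
  [0,0,0,0,0,0],
  [0,0,0,0,0,0],
  [0,0,0,0,0,0],
  [0,0,0,0,0,0],
  [0,0,0,0,0,0],
  [0,0,0,0,0,0],
  [0,0,0,0,0,0],
])

```text
clock: 32.58
eef_pos: [326.8, -454.6, 176.3]
eef_rot: [-3.142, 0.0, 0.309]
wrist_force: [-0.8, 0.4, 0.8]
finger_gap: 10.3
```

Run:
```python
from h import *
snap('top','top23.png')
a,b,o=[cv2.imread('pics/'+f).astype(int) for f in ('top22.png','top23.png','top0.png')]
r=np.s_[140:305,185:375]
print('trough/pan change over last s',np.abs(a-b).max(2)[r].max(), (np.abs(a-b).max(2)[r]>25).sum())
d=np.abs(b-o).max(2)>40
for n,(u,v) in dict(relay=(319,212),cap=(266,249),spA=(117,295),spB=(453,272),board=(116,207),flux=(461,197),brush=(527,265)).items(): print(n,d[v-22:v+22,u-16:u+16].sum())
```

```text
trough/pan change over last s 9 0
relay 42
cap 11
spA 0
spB 22
board 0
flux 0
brush 14
```

Run:
```python
import cv2,numpy as np
b,o=[cv2.imread('pics/'+f) for f in ('top23.png','top0.png')]
d=(np.abs(b.astype(int)-o).max(2)>40)
for n,(u,v) in dict(relay=(319,212),cap=(266,249),spB=(453,272),brush=(527,265)).items():
    y,x=np.nonzero(d[v-22:v+22,u-16:u+16]); print(n,(x+u-16).min(),(x+u-16).max(),(y+v-22).min(),(y+v-22).max())
t=np.hstack([cv2.resize(i[170:310,420:550],None,fx=3,fy=3) for i in (o,b)]); cv2.imwrite('pics/cmp.png',t)
```

```text
relay 310 322 229 233
cap 250 251 233 239
spB 437 468 287 293
brush 537 542 283 286
```

View pics/cmp.png

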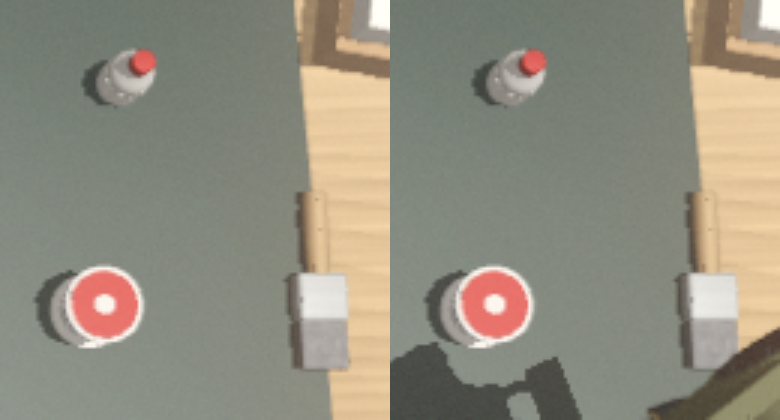

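The differences are only the cores that are gone and the arm with its shadow. Everything else is where it was, so I'm handing in.

```bash
python3 -c "
from cell import sign_off; print(sign_off())"
```

```text
the job is handed in; nothing more can be done
None
```

I pushed the three ring cores across the pan and out through the gate one at a time, and all three now rest in the trough. I used slightly opened fingertips as a cradle and did not pinch or lift anything. The middle core went first, then the right one, then the left. I handed the job in at about 33 s with the arm clear of everything.

**Last checks:**
- **Cores:** the top view shows all three in the trough and none in the pan, with no change over the last second. The first lies flat, the second leans on it, and the third is tilted against the gate wall. I estimate the third core's top at or just below the pan's floor level, but only roughly from one picture.
- **Other items:** compared with the first picture, the relay, capacitor, spools, board, flux and brush have not moved. The only differences are the missing cores and the arm with its shadow.
- **Force:** wrist force readings stayed within about 2 N.

**Disagreements:**
- **Fingertips:** they sat about 27 mm behind the stated TCP. The side and wrist pictures both showed this, and the slow descent met no contact where the stated TCP should have touched the floor. I set the working height to match.
- **Camera positions:** the top and wrist cameras differed by 2–3 mm on the tray's position, so I used the average. For the last core the views differed by up to about 8 mm along the push direction, so I backed off a little before going down behind it.

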